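# Draw the spice infusers out of the oil jars and hang them up to drip

## Robot

A 6-joint arm with a two-finger parallel gripper is mounted at the origin on a cart in front of the work surface, level with it; the furniture and walls round the work are solid. World frame = base frame: x ahead of the robot, y to its left, z up, the work surface at z = 0. Lengths are in m, angles in rad, forces in N, time in s.
With the tool pointing down it reaches from about 0.35 to 0.975 m from the base axis. Payload 4.9 kg.
Tool frame: the origin (TCP) lies on the centre line of the jaws, within the pads' length; the fingertips stand 17 mm ahead of it and the grasp point (between the pads) lies 2 mm behind it; x points along the fingers, y is the direction in which the jaws open and shut, and the axes are right-handed (so a half turn about x gives the same grasp; the last joint's range is limited). The gripper opens to 85 mm and grips with 20 to 120 N. Pads are 22 mm wide; open, the fingers measure 114 mm over their backs; the gripper's body (76 mm by 85 mm) begins 54 mm behind the grasp point. The pads swing forward as they close: fully open they stand 13 mm farther back than shut.
Start: joints at [-1.257, 0.053, 1.613, -0, 1.476, -0.119], TCP at [0.262, -0.567, 0.248] pointing down, gripper open.
Joint ranges: [-3.01, 3.01], [-1.01, 2.22], [0.06, 2.58], [-1.02, 4.17], [0.09, 2.62], [-3.14, 3.14]. Speed limits (rad/s): [2.57, 2.57, 3.14, 3.14, 3.14, 3.14].

## Interface

Orientations are given as a unit quaternion [w, x, y, z].
In Python, from plant import status, viewer, manip gives the robot as it stands.
- The arm moves only by the tool drive_tool, never from a script. Its argument "plan" is a list of rows, each a list of 4 numbers: the shift along the tool's x, y, z in m, then the turn about the tool's x in units of 8 degrees (1.0 is 8 degrees). A call has 1 to 12 rows; each row is the pose to reach, as a shift and turn from the pose commanded when the call began, along the tool's axes at that moment; what a row does not reach only later rows make up. A row lasts 1/10 s, in which the tool goes at most 50 mm and 8.59 degrees, less where a joint would pass 70% of its speed; a pose out of reach is approached as far as the arm can. A call with a gripper value outside its range is refused whole. "fingers" is the finger opening in m, from 0 to 0.0854, set as the call begins (left out, the last holds). The fingers move at their own pace and stop on an object; the grip force is fixed at half the most. Time passes only in rows, so rows that repeat a pose let the fingers close. It gives the time, the measured TCP pose, the force and the opening at its end, in the units of the state.
- status.state(): the state, without advancing time (a new reading comes with each control period).
- viewer.grab_frame(name): name is "scene" or "top" or "wrist"; returns the picture (420x560x3 uint8, blue, green, red); there is no depth.
- viewer.calibration(name): a dict with "vfov" (degrees; the focal length in pixels is half the picture's height over the tangent of half this angle, whatever the lens; pixels are square), "cx", "cy" (the principal point, pixels), "rvec" (rotation vector, rad) and "tvec" (3), from world to camera coordinates, as OpenCV has them. Camera axes: x right, y down, z forward; pixel columns grow to the right and rows downward; lengths in m; the calibration is good to about 2 mm. A picture is of the moment at which its call begins: read the wrist's pose just before it. calibration takes no time and is no camera call; for the wrist camera it gives the pose at the moment of the call.
- manip.job_done(): hands the job in, once; it reports no verdict.
The state is a dict: "time": time; "joint_pos": joint angles; "joint_vel": joint speeds; "joint_efforts": joint torques, N m; "tool_pos": TCP position; "tool_rot": TCP orientation; "contact_force": force on the tool from outside, world axes, zero at the start; "ft_torque": the same for the moment, N m; "gripper_width": opening from 0.0 (shut) to 1.0 (fully open).
Only numpy, scipy, OpenCV 4.12 (cv2) and the standard library are available. Lean on these libraries where they do the work, as an engineer would, in place of code of your own. Each camera call takes 0.05 s, during which the arm holds its last target. There are 200 camera calls.

## Task

The seasoning oil has steeped long enough: unscrew every jar that is still capped, stand the caps open side down and wholly on the cork mat, and use the hooks from the drip stand to fish both steel infusers out of the jars by their rings and hang each on its own hook in a slot of the stand, to drip over the tray. Touch the oily infusers only with the hooks, never with the gripper, and leave the two loose bowls where they stand.

Things in the scene. Friction and masses are not known exactly. Their poses are not given: they have to be found in the camera images.
- caddy: fixed bamboo tray 112 x 240 x 22 mm with two square amber glass jars (84 mm square, shoulder 52 mm and mouth 74 mm above the worktop) that cannot move or turn; origin under its centre, z up, jars at y = +62.5 mm (a) and -62.5 mm (b). An orange mark on each jar's shoulder lies on the caddy's -x side of the jar
- mouth_a (a point): centre of the mouth of jar a (y = +62.5 mm in the caddy), 74 mm above the worktop; bore 41 mm, neck 45 mm across (54 mm over the thread); axes as the caddy
- mouth_b (a point): centre of the mouth of jar b (y = -62.5 mm in the caddy), as mouth_a
- cap_a: black ribbed screw cap of jar a, hollow, 66 mm across, 63 mm tall; origin: centre of its lower rim (on the shoulder when closed), z up, orange stripe on its +x side. Unscrews anticlockwise from above, 2.4 to 3.8 rad, without rising and with little friction; lifts off once the stripe faces the jar's orange mark within 0.2 rad; a stop 0.19 rad beyond. None: jar a is open already
- cap_b: screw cap of jar b, as cap_a; None if jar b is already open
- infuser_a: steel infuser standing loose in jar a: capsule 33 mm diameter (lid 36 mm) and 56 mm tall, 80 g, with an upright rigid ring on top; origin at the centre of its underside, z up, total height 94 mm. In the jar its underside is 14 mm above the worktop
- infuser_b: steel infuser in jar b, as infuser_a
- ring_a (a point): centre of the ring of infuser a, 75.5 mm above its underside, 90 mm above the worktop in the jar, so 16 mm above the mouth; hole 26 mm across, wire 5 mm, axis of the hole = the infuser's x, roughly along the caddy's y
- ring_b (a point): centre of the ring of infuser b, as ring_a
- hook_a: drip hook: wooden handle 20 (x) x 14 (y) mm, z = 4 to 48 mm; steel collar 30 mm across, z = 0 to 4; shank and bend of 5 mm steel below. Origin on the shank's axis under the collar. Bend in the xz plane: circle of 20 mm radius (wire centre) about z = -65 mm, from its top round the +x side and the bottom (z = -85) up the -x side to the tip, 100 degrees past the bottom. Can turn in its slot
- hook_b: drip hook, as hook_a
- bend_a (a point): bottom of the bend of hook a, on the wire's centre line, 85 mm below the collar's underside
- bend_b (a point): bottom of the bend of hook b, as bend_a
- stand: fixed steel drip stand: tray 126 x 240 mm, 14 mm high, and above it on two rear posts a slotted bar whose top is 200 mm above the worktop; origin under its centre, z up. Three slots, 10 mm wide, open toward the stand's -x (front) side; a lip 4 mm high runs along the bar's front edge, 28 to 34 mm in front of the slots' seats, so a collar goes in and out at least 6 mm above the bar
- slot_1 (a point): seat of the left slot (stand y = +80 mm), at the top of the bar: where a hook's origin rests, within 5 mm in x and 3 mm in y; axes as the stand
- slot_2 (a point): seat of the middle slot (stand y = 0), as slot_1; empty at the start
- slot_3 (a point): seat of the right slot (stand y = -80 mm), as slot_1
- mat: cork mat fixed to the worktop, 110 (x) x 200 (y) x 4 mm; origin under its centre, z up
- microwave: fixed microwave oven at the back, 490 (y) x 300 (x) x 282 mm high; origin on the worktop under its middle, x away from the robot; its front face lies 130 mm before the origin, the door handle up to 45 mm further out; keep the leaning gripper and the wrist clear of it
- rice_bowl: loose porcelain bowl with a dark rim, 127 mm across, 64 mm high; origin under its centre; a bystander
- blue_bowl: loose porcelain bowl, blue and red pattern, 120 mm across, 58 mm high; origin under its centre; a bystander

How it is judged:
At the end, for the whole second after the job is handed in: Every cap stands open side down on the mat (rim at most 5 mm over its edge). Each infuser hangs at rest by its ring in the bend of its own hook (ring centre within 17 mm of the bend's bottom), that hook seated upright in a slot (origin within 12 mm of the seat, collar down) (x of cap_a in the frame of mat between -0.027 and 0.027 m and y of cap_a in the frame of mat between -0.072 and 0.072 m and z of each of cap_a, cap_b in the frame of mat below 0.012 m and angle between each of cap_a, cap_b's own z axis and vertical below 0.15 rad and linear speed of each of cap_a, cap_b below 0.03 m/s and x of cap_b in the frame of mat between -0.027 and 0.027 m and y of cap_b in the frame of mat between -0.072 and 0.072 m and ((distance between ring_a and bend_a below 0.017 m and ((horizontal distance between hook_a and slot_1 below 0.012 m and z of hook_a in the frame of slot_1 between -0.006 and 0.006 m) or (horizontal distance between hook_a and slot_2 below 0.012 m and z of hook_a in the frame of slot_2 between -0.006 and 0.006 m) or (horizontal distance between hook_a and slot_3 below 0.012 m and z of hook_a in the frame of slot_3 between -0.006 and 0.006 m)) and angle between hook_a's own z axis and vertical below 0.2 rad) or (distance between ring_a and bend_b below 0.017 m and ((horizontal distance between hook_b and slot_1 below 0.012 m and z of hook_b in the frame of slot_1 between -0.006 and 0.006 m) or (horizontal distance between hook_b and slot_2 below 0.012 m and z of hook_b in the frame of slot_2 between -0.006 and 0.006 m) or (horizontal distance between hook_b and slot_3 below 0.012 m and z of hook_b in the frame of slot_3 between -0.006 and 0.006 m)) and angle between hook_b's own z axis and vertical below 0.2 rad)) and linear speed of each of infuser_a, infuser_b below 0.05 m/s and angle between each of infuser_a, infuser_b's own z axis and vertical below 0.5 rad and ((distance between ring_b and bend_a below 0.017 m and ((horizontal distance between hook_a and slot_1 below 0.012 m and z of hook_a in the frame of slot_1 between -0.006 and 0.006 m) or (horizontal distance between hook_a and slot_2 below 0.012 m and z of hook_a in the frame of slot_2 between -0.006 and 0.006 m) or (horizontal distance between hook_a and slot_3 below 0.012 m and z of hook_a in the frame of slot_3 between -0.006 and 0.006 m)) and angle between hook_a's own z axis and vertical below 0.2 rad) or (distance between ring_b and bend_b below 0.017 m and ((horizontal distance between hook_b and slot_1 below 0.012 m and z of hook_b in the frame of slot_1 between -0.006 and 0.006 m) or (horizontal distance between hook_b and slot_2 below 0.012 m and z of hook_b in the frame of slot_2 between -0.006 and 0.006 m) or (horizontal distance between hook_b and slot_3 below 0.012 m and z of hook_b in the frame of slot_3 between -0.006 and 0.006 m)) and angle between hook_b's own z axis and vertical below 0.2 rad)) and distance between infuser_a and infuser_b above 0.05 m); the robot touches nothing.
It fails at once if the gripper touches an infuser (contact force between any of the fingers, the arm and infuser_a above 1 N or contact force between any of the fingers, the arm and infuser_b above 1 N).
It fails at once if a loose bowl is pushed more than 3 cm (distance of any of rice_bowl, blue_bowl from where it was at the start of the episode above 0.03 m).
Of cap_a, cap_b only 1 to 2 are there at a start; the rules pass over those that are not, and their reading is None.
At some moment in a run one of cap_a, cap_b may be knocked a few centimetres aside while the robot is not near it.
It also fails if it takes over 210 s, if anything falls off the work surface, if the arm or the gripper's body presses on something with over 40 N, if the wrist force passes 120 N, or if a joint passes its speed limit or range.

## Working session

There is one attempt and no reset: what is moved stays moved. The work goes in short steps, Python scripts to look and compute and a tool call to move; the robot and the scene stay as the last step left them, time stands still between calls to the robot, and variables do not carry over. Pictures are saved under pics/ and viewed, about 12 in all and at most 16, crops included, and the job is handed in when it is done.

Besides the shell and the picture viewer there is one more tool, called as name(argument=value, ...), one argument or row to a line, values as JSON. drive_tool: Moves the arm, as the interface text tells. Its arguments: {"type":"object","properties":{"plan":{"type":"array","items":{"type":"array","items":{"type":"number"}}},"fingers":{"type":"number"}},"required":["plan"]}

```bash
ls; mkdir -p pics; python3 - <<'E'
from plant import status, viewer
import cv2
print(status.state())
for n in ("scene","top"):
    print(n,viewer.calibration(n))
    im=viewer.grab_frame(n); cv2.imwrite(f"pics/{n}0.png",im)
E
```

```text
pics
{'time': 0.0, 'joint_pos': array([-1.25700405e+00,  5.33604954e-02,  1.61432980e+00,  7.11380741e-06,
        1.47600398e+00, -1.19001519e-01]), 'joint_vel': array([ 0.00042078, -0.00045396,  0.00136131,  0.00024406,  0.00021903,
       -0.00149794]), 'joint_efforts': array([-6.23212018e-04, -3.93681121e+01, -3.70177746e+01, -9.25045470e-05,
        7.14503549e-03, -1.14502635e-05]), 'tool_pos': array([ 0.26194388, -0.5667944 ,  0.24703935]), 'tool_rot': array([-0.15108421, -0.69054513, -0.15256372,  0.69068466]), 'contact_force': array([-0.12847385,  0.0712892 ,  0.28641055]), 'ft_torque': array([ 0.01820188, -0.03675591,  0.00035487]), 'gripper_width': 0.9976724785682196}
scene {'vfov': 52.253018869241565, 'cx': 281.65073141583855, 'cy': 202.57462651631081, 'rvec': array([ 1.28592315, -2.13342076,  1.04659827]), 'tvec': array([0.22939607, 0.46731448, 0.9394634 ])}
top {'vfov': 52.3397302800018, 'cx': 283.92172879759323, 'cy': 214.30119049567725, 'rvec': array([ 2.15361342, -2.12820219,  0.14911418]), 'tvec': array([-0.07755765,  0.60015765,  1.37017923])}
```

View pics/scene0.png

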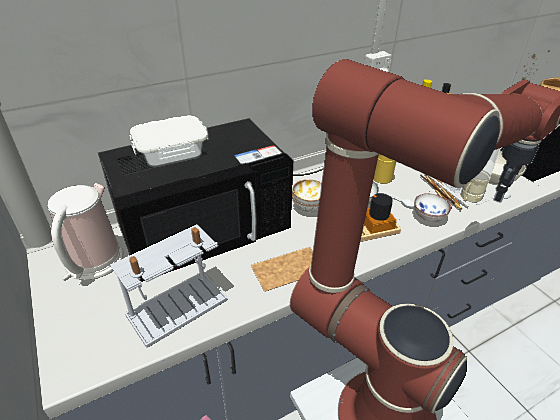

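View pics/top0.png

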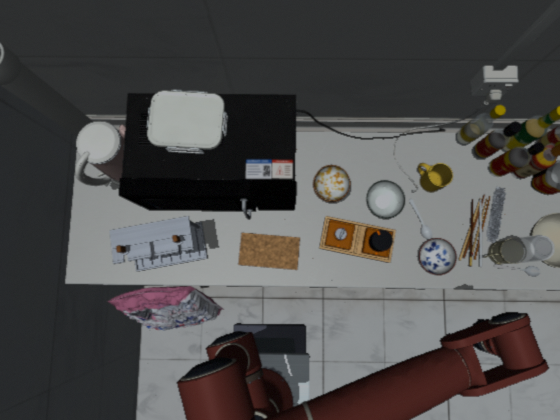

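```bash
cat > h.py <<'E'
import numpy as np, cv2, json
from scipy.spatial.transform import Rotation as R
from plant import status, viewer
def cam(n):
    c=viewer.calibration(n); f=210/np.tan(np.radians(c['vfov'])/2)
    return dict(f=f,c=np.array([c['cx'],c['cy']]),R=R.from_rotvec(c['rvec']).as_matrix(),t=np.array(c['tvec']))
def w(C,px,z):
    "pixel -> world at height z"
    d=C['R'].T@np.r_[(np.array(px)-C['c'])/C['f'],1]; o=-C['R'].T@C['t']
    return o+d*(z-o[2])/d[2]
def p(C,X):
    q=C['R']@np.array(X)+C['t']; return q[:2]/q[2]*C['f']+C['c']
def rot():
    q=status.state()['tool_rot']; return R.from_quat(np.r_[q[1:],q[0]]).as_matrix()
def shot(n,name,crop=None,s=1):
    C=cam(n); im=viewer.grab_frame(n)
    np.save(f'pics/{name}.npy',np.array(C,dtype=object),allow_pickle=True)
    cv2.imwrite(f'pics/{name}_raw.png',im)
    if crop: x0,y0,x1,y1=crop; im=im[y0:y1,x0:x1]
    if s!=1: im=cv2.resize(im,None,fx=s,fy=s,interpolation=cv2.INTER_CUBIC)
    cv2.imwrite(f'pics/{name}.png',im); return C
def load(name): return np.load(f'pics/{name}.npy',allow_pickle=True).item()
E
python3 - <<'E'
from h import *
np.save('pics/top0.npy',np.array(cam('top'),dtype=object)); np.save('pics/scene0.npy',np.array(cam('scene'),dtype=object))
im=cv2.imread('pics/top0.png')
a=im[205:277,100:290]; b=im[205:277,270:460]
cv2.imwrite('pics/t1.png',cv2.resize(np.vstack([a,b]),None,fx=4,fy=4,interpolation=cv2.INTER_CUBIC))
C=cam('wrist');print(C); print(rot(), -C['R'].T@C['t'])
print(rot().T@C['R'].T, rot().T@(-C['R'].T@C['t']-status.state()['tool_pos']))
E
```

```text
{'f': np.float64(357.1303462516715), 'c': array([286.34998759, 209.90077971]), 'R': array([[ 0.4195522 , -0.90772973, -0.00164228],
       [-0.86001298, -0.39807512,  0.31923951],
       [-0.29043695, -0.13252525, -0.94767264]]), 't': array([-0.62462303, -0.04193403,  0.3799327 ])}
[[-5.46030488e-04  4.19404403e-01 -9.07799344e-01]
 [ 1.77164020e-03 -9.07797649e-01 -4.19404685e-01]
 [-9.99998282e-01 -1.83730156e-03 -2.47348506e-04]] [ 0.33634464 -0.53333111  0.37241302]
[[-1.94977733e-04 -3.19474618e-01  9.47594813e-01]
 [ 9.99999968e-01  9.18851976e-05  2.36739070e-04]
 [-1.62702061e-04  9.47594829e-01  3.19474590e-01]] [-0.12522696  0.00050977 -0.08160504]
```

View pics/t1.png

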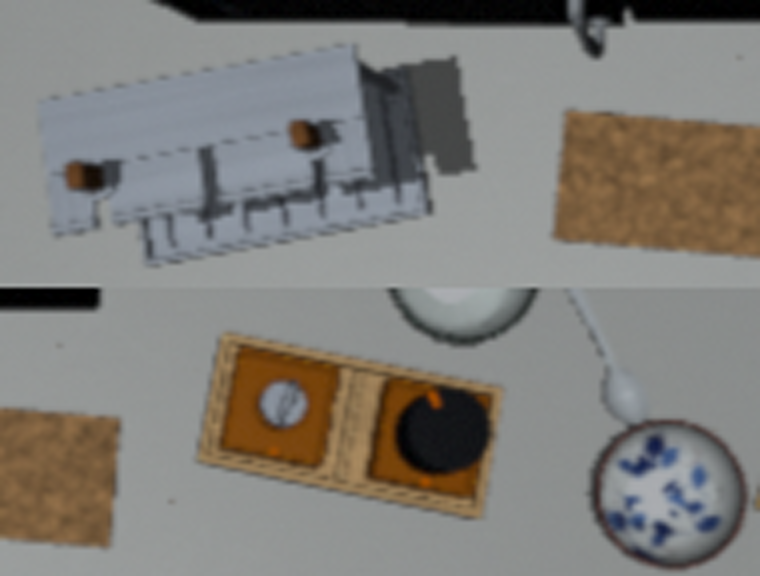

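```bash
python3 - <<'E'
from h import *
np.set_printoptions(precision=4,suppress=True)
C=load('top0')
T=lambda u,v,z: w(C,(100+u/4-.4,205+v/4-.4),z)
B=lambda u,v,z: w(C,(270+u/4-.4,205+(v-288)/4-.4),z)
def show(n,pts): 
    for q in pts: print(n,q)
cad=[B(221,333,.022),B(502,384,.022),B(482,518,.022),B(198,461,.022)]
show('cad',cad);print(np.mean(cad,0))
mat=[T(566,112,.004),B(120,418,.004),B(110,546,.004),T(555,240,.004)]
show('mat',mat);print(np.mean(mat,0))
bar=[T(38,100,.2),T(354,44,.2),T(375,180,.2),T(52,236,.2)]
show('bar',bar);print(np.mean(bar,0))
show('tray',[T(150,265,.014),T(432,213,.014),T(410,68,.014)])
show('hooks',[T(82,178,.248),T(304,135,.248)])
show('slots front',[T(104,226,.2),T(210,210,.2),T(321,190,.2)])
show('slot2 back',[T(206,148,.2)])
show('ring',[B(284,404,.1)]); show('cap',[B(443,430,.115),B(433,398,.113)]); show('marks',[B(273,452,.052),B(427,482,.052)])
show('bowls',[B(670,492,.05)])
E
```

```text
cad [ 0.6006 -0.2077  0.022 ]
cad [ 0.5603 -0.442   0.022 ]
cad [ 0.4488 -0.4226  0.022 ]
cad [ 0.493  -0.1884  0.022 ]
[ 0.5257 -0.3152  0.022 ]
mat [0.5427 0.0741 0.004 ]
mat [ 0.5298 -0.124   0.004 ]
mat [ 0.4225 -0.1164  0.004 ]
mat [0.435  0.0804 0.004 ]
[ 0.4825 -0.0214  0.004 ]
bar [0.5267 0.4404 0.2   ]
bar [0.5708 0.2102 0.2   ]
bar [0.4711 0.1903 0.2   ]
bar [0.4278 0.4231 0.2   ]
[0.4991 0.316  0.2   ]
tray [0.41   0.4155 0.014 ]
tray [0.4558 0.1825 0.014 ]
tray [0.5775 0.2058 0.014 ]
hooks [0.467  0.3853 0.248 ]
hooks [0.499  0.2311 0.248 ]
slots front [0.4354 0.3857 0.2   ]
slots front [0.4479 0.3093 0.2   ]
slots front [0.4634 0.2293 0.2   ]
slot2 back [0.4929 0.3149 0.2   ]
ring [ 0.5332 -0.2504  0.1   ]
cap [ 0.5128 -0.3718  0.115 ]
cap [ 0.5379 -0.365   0.113 ]
marks [ 0.4989 -0.2472  0.052 ]
marks [ 0.4761 -0.3717  0.052 ]
bowls [ 0.4705 -0.5684  0.05  ]
```

```bash
cat >> h.py <<'E'
def yaw(): 
    M=rot(); return np.arctan2(M[1,2],M[0,2])
def go(x,y,z,yw=None):
    s=status.state(); d=rot().T@(np.array([x,y,z])-s['tool_pos'])
    t=0 if yw is None else -((yw-yaw()+np.pi)%(2*np.pi)-np.pi)/np.radians(8)
    # note: angle difference wrapped; j6 = j1 - yaw - pi/2
    n=max(np.linalg.norm(d)/.05,abs(t))
    print('row',np.round(d,4).tolist(),round(t,3),'min rows %.1f'%n,'j6 now %.2f yaw %.4f'%(s['joint_pos'][5],yaw()))
def st():
    s=status.state(); print('t %.2f'%s['time'],np.round(s['tool_pos'],4),'yaw %.4f'%yaw(),'F',np.round(s['contact_force'],2),'T',np.round(s['ft_torque'],2),'w %.4f'%(s['gripper_width']*.0854),'j',np.round(s['joint_pos'],2))
E
python3 -c "
from h import *
go(.50,-.30,.36,np.pi-.17)"
```

```text
row [-0.1125, -0.1426, -0.328] 4.317 min rows 7.5 j6 now -0.12 yaw -2.7088
```

drive_tool(
  plan=[
    [-0.05,0,0,0],
    [-0.1125,-0.01,-0.02,0.5],
    [-0.1125,-0.1426,-0.328,4.32],
    [-0.1125,-0.1426,-0.328,4.32],
    [-0.1125,-0.1426,-0.328,4.32],
    [-0.1125,-0.1426,-0.328,4.32],
    [-0.1125,-0.1426,-0.328,4.32],
    [-0.1125,-0.1426,-0.328,4.32],
    [-0.1125,-0.1426,-0.328,4.32],
    [-0.1125,-0.1426,-0.328,4.32],
    [-0.1125,-0.1426,-0.328,4.32],
    [-0.1125,-0.1426,-0.328,4.32],
  ],
)

```text
time: 1.3
tool_pos: [0.4995, -0.3009, 0.3603]
tool_rot: [0.061, -0.704, 0.06, 0.705]
contact_force: [0.2, -0.3, -0.9]
gripper_width: 0.995
```

```bash
python3 -c "
from h import *
st(); C=shot('wrist','w1',s=1.4)
for X in [(.5363,-.2536,.074),(.515,-.3768,.115)]: print(p(C,X)*1.4)"
```

```text
t 1.30 [ 0.4995 -0.3009  0.3603] yaw 2.9704 F [ 0.19 -0.35 -0.88] T [-0.    0.01  0.03] w 0.0850 j [-0.67 -0.09  1.57 -0.    1.66  1.07]
[334.8717858 194.7379464]
[497.69671905 202.13085843]
```

View pics/w1.png

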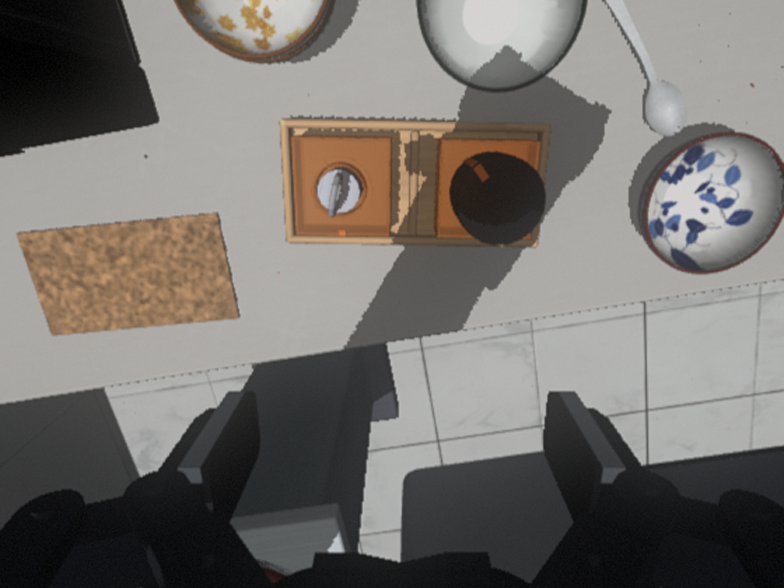

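```bash
python3 -c "
from h import *
np.set_printoptions(precision=4,suppress=True)
C=load('w1'); W=lambda u,v,z:w(C,(u/1.4,v/1.4),z)
c=[W(281,119,.022),W(550,125,.022),W(537,246,.022),W(287,243,.022)]
print(np.array(c),np.mean(c,0))
for i in range(4): print(np.linalg.norm(c[i]-c[i-1]),np.arctan2(*(c[i]-c[i-1])[1::-1]))
print('cap',W(497.5,198,.115),'stripe in/out',W(481,174,.115),W(473,158,.115))
print('marks',W(341,234,.052)); print('mouth',W(341,190,.074),'ringtop',W(347,174,.1),W(333,212,.1))
im=cv2.imread('pics/w1_raw.png')
a=cv2.resize(im[95:180,200:310],None,fx=5,fy=5,interpolation=cv2.INTER_CUBIC);b=cv2.resize(im[95:180,300:400],None,fx=2.5,fy=2.5)
cv2.imwrite('pics/w1a.png',a)
"
```

```text
[[ 0.6029 -0.2132  0.022 ]
 [ 0.5578 -0.4447  0.022 ]
 [ 0.4511 -0.4243  0.022 ]
 [ 0.4943 -0.1916  0.022 ]] [ 0.5265 -0.3185  0.022 ]
0.11075443585494198 -0.19665198794979868
0.23588533262363665 -1.762992179895934
0.10866273619714613 2.9526111965616373
0.2367373882222238 1.387433842209561
cap [ 0.518 -0.377  0.115] stripe in/out [ 0.5372 -0.3671  0.115 ] [ 0.5493 -0.3628  0.115 ]
marks [ 0.4996 -0.2483  0.052 ]
mouth [ 0.5392 -0.2593  0.074 ] ringtop [ 0.5526 -0.2698  0.1   ] [ 0.5264 -0.2533  0.1   ]
```

View pics/w1a.png

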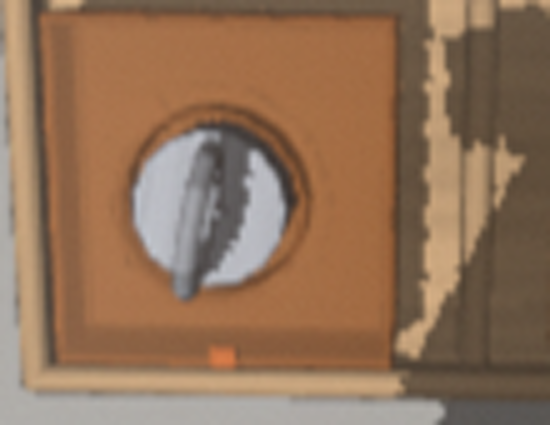

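```bash
python3 -c "
from h import *
go(.517,-.378,.20); go(.517,-.378,.092)"
```

```text
row [0.1603, 0.0726, -0.0307] 0 min rows 3.6 j6 now 1.07 yaw 2.9695
row [0.2683, 0.0726, -0.0308] 0 min rows 5.6 j6 now 1.07 yaw 2.9695
```

drive_tool(
  plan=[
    [0.05,0.0726,-0.0308,0],
    [0.13,0.0726,-0.0308,0],
    [0.16,0.0726,-0.0308,0],
    [0.19,0.0726,-0.0308,0],
    [0.22,0.0726,-0.0308,0],
    [0.24,0.0726,-0.0308,0],
    [0.26,0.0726,-0.0308,0],
    [0.268,0.0726,-0.0308,0],
    [0.268,0.0726,-0.0308,0],
  ],
)

```text
time: 2.25
tool_pos: [0.5166, -0.3774, 0.0913]
tool_rot: [0.061, -0.704, 0.06, 0.705]
contact_force: [0.4, -0.7, -0.6]
gripper_width: 1.001
```

drive_tool(
  plan=[
    [0,0,0,0],
    [0,0,0,0],
    [0,0,0,0],
    [0,0,0,0],
    [0,0,0,0],
    [0,0,0,0],
  ],
  fingers=0.055,
)

```text
time: 2.85
tool_pos: [0.5192, -0.3783, 0.0953]
tool_rot: [-0.059, 0.706, -0.061, -0.703]
contact_force: [-0.1, -1.0, 5.8]
gripper_width: 0.765
```

```bash
python3 -c "
from h import *
st()"
```

```text
t 2.85 [ 0.5192 -0.3783  0.0953] yaw 2.9713 F [-0.12 -0.97  5.75] T [-0.    0.09 -0.02] w 0.0653 j [-0.75  0.23  1.69 -0.    1.22  1.  ]
```

drive_tool(
  plan=[
    [0,0,0,-0.9],
    [0,0,0,-1.8],
    [0,0,0,-2.7],
    [0,0,0,-3.6],
    [0,0,0,-4.5],
    [0,0,0,-5.4],
    [0,0,0,-6.3],
    [0,0,0,-7.2],
    [0,0,0,-8.1],
    [0,0,0,-9],
    [0,0,0,-9.9],
    [0,0,0,-10.5],
  ],
)

```text
time: 4.05
tool_pos: [0.5176, -0.3758, 0.0953]
tool_rot: [-0.426, -0.563, -0.429, 0.563]
contact_force: [-8.0, 8.0, 15.8]
gripper_width: 0.769
```

drive_tool(
  plan=[
    [0,0,0,-0.9],
    [0,0,0,-1.8],
    [0,0,0,-2.7],
    [0,0,0,-3.6],
    [0,0,0,-4.5],
    [0,0,0,-5.4],
    [0,0,0,-6.3],
    [0,0,0,-7.2],
    [0,0,0,-7.9],
    [0,0,0,-8.2],
    [0,0,0,-8.2],
  ],
)

```text
time: 5.15
tool_pos: [0.5151, -0.3764, 0.0955]
tool_rot: [0.661, 0.242, 0.668, -0.242]
contact_force: [-17.3, 8.1, 19.7]
gripper_width: 0.764
```

```bash
python3 -c "
from h import *
st(); C=shot('wrist','w2',crop=(120,60,460,320),s=2.2)
"
```

```text
t 5.15 [ 0.5151 -0.3764  0.0955] yaw -0.7000 F [-17.31   8.09  19.7 ] T [1.3  2.62 0.15] w 0.0652 j [-0.75  0.22  1.69 -0.    1.24 -1.62]
```

View pics/w2.png

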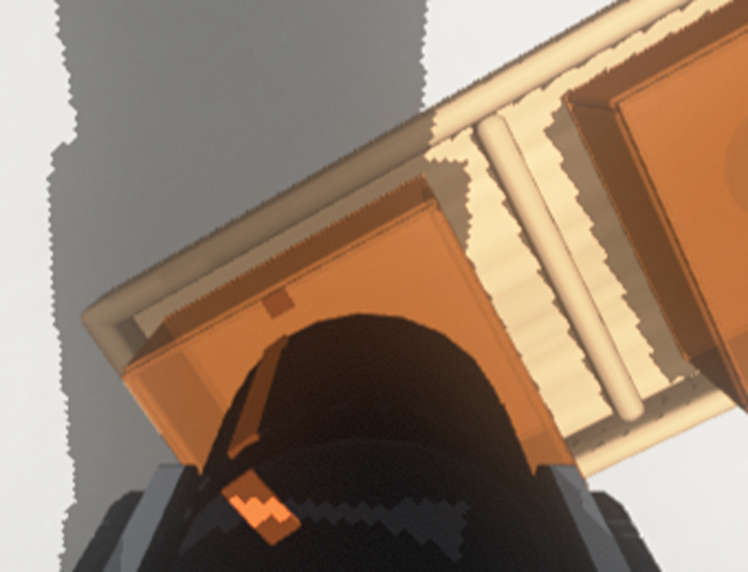

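```bash
python3 -c "
from h import *
C=load('w2'); W=lambda u,v,z:w(C,(120+u/2.2,60+v/2.2),z)
c=np.array([.516,-.3775,0])
for q in [W(282,340,.053),W(278,303,.0521),W(236,480,.115)]:
  d=q-c; print(q,np.hypot(*d[:2]),np.arctan2(d[1],d[0])%6.283)
# predicted stripe bottom pixel vs angle
for a in np.arange(2.5,3.4,.1):
  print(round(a,2),[((p(C,c+[.033*np.cos(a),.033*np.sin(a),z])-[120,60])*2.2).round() for z in (.053,.115)])
go(.5165,-.378,.0955)
"
```

```text
[ 0.48438498 -0.37665619  0.053     ] 0.03162627681442599 3.11490884793195
[ 0.47745347 -0.37174787  0.0521    ] 0.03897334587178988 2.993460059403439
[ 0.48500348 -0.37790769  0.115     ] 0.03099920140333765 3.154559496704927
2.5 [array([360., 305.]), array([356., 423.])]
2.6 [array([346., 307.]), array([334., 425.])]
2.7 [array([331., 310.]), array([313., 429.])]
2.8 [array([317., 314.]), array([292., 436.])]
2.9 [array([304., 320.]), array([272., 443.])]
3.0 [array([291., 326.]), array([253., 453.])]
3.1 [array([280., 334.]), array([236., 464.])]
3.2 [array([269., 343.]), array([220., 477.])]
3.3 [array([259., 353.]), array([206., 491.])]
row [-0.0001, -0.0003, 0.0021] 0 min rows 0.0 j6 now -1.62 yaw -0.7002
```

drive_tool(
  plan=[
    [0,0,0.001,0.3],
    [0,0,0.002,0.6],
    [0,0,0.002,0.6],
    [-0.01,0,0.002,0.6],
    [-0.025,0,0.002,0.6],
    [-0.045,0,0.002,0.6],
    [-0.07,0,0.002,0.6],
    [-0.1,0,0.002,0.6],
    [-0.12,0,0.002,0.6],
    [-0.12,0,0.002,0.6],
  ],
)

```text
time: 6.2
tool_pos: [0.5211, -0.3795, 0.217]
tool_rot: [0.656, 0.269, 0.651, -0.271]
contact_force: [-0.1, -0.6, -0.8]
gripper_width: 0.766
```

```bash
python3 -c "
from h import *
st(); C=shot('wrist','w3')
go(.484,-.01,.22,np.pi);go(.482,-.01,.22,0)"
```

```text
t 6.20 [ 0.5211 -0.3795  0.217 ] yaw -0.7845 F [-0.08 -0.64 -0.75] T [ 0.01 -0.04  0.03] w 0.0654 j [-0.74  0.11  1.6   0.    1.42 -1.53]
row [-0.0065, 0.2354, -0.2862] 16.881 min rows 16.9 j6 now -1.53 yaw -0.7845
row [-0.0065, 0.234, -0.2876] -5.619 min rows 7.4 j6 now -1.53 yaw -0.7845
```

```bash
python3 -c "
from h import *
go(.4825,-.02,.22); go(.4825,-.02,.0485)"
```

```text
row [-0.0065, 0.2272, -0.2802] 0 min rows 7.2 j6 now -1.53 yaw -0.7845
row [0.165, 0.2272, -0.2807] 0 min rows 7.9 j6 now -1.53 yaw -0.7845
```

drive_tool(
  plan=[
    [0,0.03,-0.037,0],
    [0,0.06,-0.074,0],
    [0,0.09,-0.111,0],
    [0,0.12,-0.148,0],
    [0,0.15,-0.185,0],
    [0,0.18,-0.222,0],
    [0,0.21,-0.26,0],
    [0,0.2272,-0.2807,0],
    [0.04,0.2272,-0.2807,0],
    [0.08,0.2272,-0.2807,0],
    [0.12,0.2272,-0.2807,0],
    [0.12,0.2272,-0.2807,0],
  ],
)

```text
time: 7.45
tool_pos: [0.4749, -0.0178, 0.0845]
tool_rot: [0.648, 0.269, 0.659, -0.271]
contact_force: [-0.5, 0.5, -1.6]
gripper_width: 0.766
```

```bash
python3 -c "
from h import *
st(); go(.4825,-.02,.0485)"
```

```text
t 7.45 [ 0.4749 -0.0178  0.0845] yaw -0.7845 F [-0.53  0.53 -1.58] T [ 0.04  0.06 -0.04] w 0.0654 j [-0.19 -0.14  2.08  0.    1.21 -0.98]
row [0.0358, 0.0041, 0.0074] 0 min rows 0.7 j6 now -0.98 yaw -0.7845
```

drive_tool(
  plan=[
    [0,0,0,0],
    [0,0,0,0],
    [0,0,0,0],
  ],
)

```text
time: 7.75
tool_pos: [0.4834, -0.0197, 0.0954]
tool_rot: [0.655, 0.271, 0.652, -0.27]
contact_force: [-0.6, 0.7, -0.2]
gripper_width: 0.762
```

```bash
python3 -c "
from h import *
st(); go(.4825,-.02,.0485); print(rot())"
```

```text
t 7.75 [ 0.4834 -0.0197  0.0954] yaw -0.7849 F [-0.65  0.66 -0.22] T [-0.01 -0.   -0.01] w 0.0651 j [-0.19 -0.14  2.07  0.    1.21 -0.98]
row [0.0469, -0.0009, -0.0006] 0 min rows 0.9 j6 now -0.98 yaw -0.7849
[[ 4.44260046e-03  7.06745743e-01  7.07453686e-01]
 [-8.45889720e-04  7.07463070e-01 -7.06749806e-01]
 [-9.99989774e-01  2.54137922e-03  3.74080472e-03]]
```

drive_tool(
  plan=[
    [0.015,0,0,0],
    [0.028,0,0,0],
    [0.036,0,0,0],
    [0.042,0,0,0],
    [0.0455,0,0,0],
    [0.0475,0,0,0],
    [0.0475,0,0,0],
    [0.0475,0,0,0],
  ],
)

```text
time: 8.55
tool_pos: [0.4824, -0.0195, 0.0472]
tool_rot: [0.654, 0.27, 0.653, -0.27]
contact_force: [-4.7, 0.1, 9.9]
gripper_width: 0.767
```

drive_tool(
  plan=[
    [0,0,0,0],
    [0,0,0,0],
    [0,0,0,0],
    [0,0,0,0],
    [0,0,0,0],
    [-0.02,0,0,0],
    [-0.05,0,0,0],
    [-0.1,0,0,0],
    [-0.15,0,0,0],
    [-0.2,0,0,0],
    [-0.25,0,0,0],
    [-0.25,0,0,0],
  ],
  fingers=0.0854,
)

```text
time: 9.75
tool_pos: [0.4849, -0.0199, 0.3048]
tool_rot: [0.659, 0.271, 0.648, -0.269]
contact_force: [0.3, -0.4, 0.6]
gripper_width: 1.003
```

```bash
python3 -c "
from h import *
st(); go(.43,.29,.40,np.pi+.19); C=shot('wrist','w4')"
```

```text
t 9.75 [ 0.4849 -0.0199  0.3048] yaw -0.7847 F [ 0.32 -0.41  0.65] T [-0.01 -0.04 -0.01] w 0.0857 j [-0.19 -0.33  1.86  0.    1.59 -0.98]
row [-0.0969, 0.1814, -0.2565] 15.519 min rows 15.5 j6 now -0.98 yaw -0.7847
```

```bash
python3 -c "
from h import *
go(.40,.295,.28,.19)"
```

```text
row [0.0192, 0.1635, -0.2816] -6.981 min rows 7.0 j6 now -0.98 yaw -0.7847
```

drive_tool(
  plan=[
    [0,0.03,-0.05,-1],
    [0,0.055,-0.09,-2],
    [0,0.08,-0.13,-3],
    [0,0.1,-0.17,-4],
    [0.01,0.12,-0.21,-5],
    [0.019,0.145,-0.25,-6],
    [0.019,0.1635,-0.2816,-6.98],
    [0.019,0.1635,-0.2816,-6.98],
    [0.019,0.1635,-0.2816,-6.98],
    [0.019,0.1635,-0.2816,-6.98],
  ],
)

```text
time: 10.8
tool_pos: [0.3978, 0.2945, 0.2753]
tool_rot: [0.704, -0.067, 0.704, 0.066]
contact_force: [-0.0, -0.8, 0.7]
gripper_width: 1.0
```

```bash
python3 -c "
from h import *
st(); C=shot('wrist','w5',crop=(0,0,560,300),s=1.4)
S=cam('scene'); im=viewer.grab_frame('scene'); np.save('pics/s1.npy',np.array(S,dtype=object)); cv2.imwrite('pics/s1_raw.png',im)
b=cv2.resize(im[215:355,95:325],(784,477),interpolation=cv2.INTER_CUBIC)[:175+60]
a=cv2.imread('pics/w5.png'); b=cv2.resize(im[220:300,95:322],(784,276),interpolation=cv2.INTER_CUBIC)
a=a[:320] if 0 else a
cv2.imwrite('pics/w5m.png',cv2.resize(np.vstack([a,b]),None,fx=.86,fy=.86,interpolation=cv2.INTER_AREA))
"
```

```text
t 10.80 [0.3978 0.2945 0.2753] yaw 0.1882 F [-0.02 -0.76  0.66] T [-0.01 -0.    0.01] w 0.0854 j [ 0.49 -0.28  1.87 -0.    1.55 -1.27]
```

View pics/w5m.png

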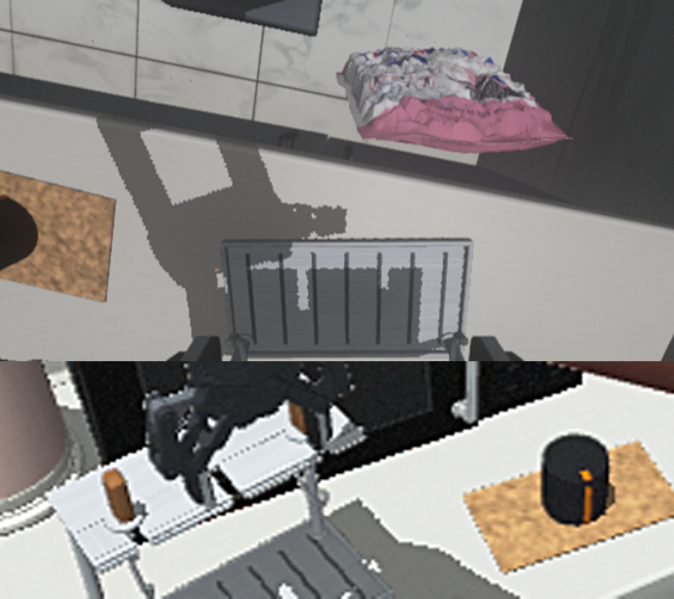

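```bash
python3 -c "
from h import *
im=cv2.imread('pics/scene0.png'); a=cv2.resize(im[220:310,105:235],None,fx=6,fy=6,interpolation=cv2.INTER_CUBIC)[:330]
b=cv2.imread('pics/w5_raw.png')[230:320,130:440]; b=cv2.resize(b,(780,226),interpolation=cv2.INTER_CUBIC)
cv2.imwrite('pics/w5n.png',np.vstack([a,b]))
"
```

```text
(no output)
```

View pics/w5n.png

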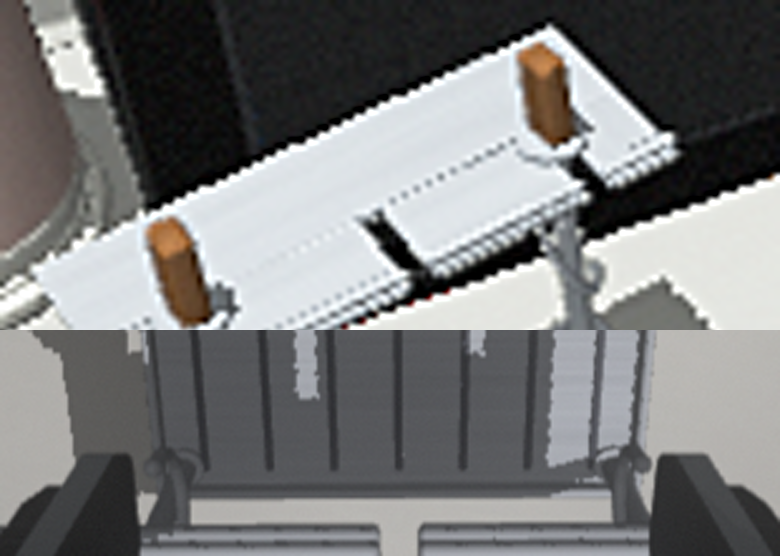

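```bash
python3 -c "
from h import *
go(.33,.28,.25,.19)"
```

```text
row [0.026, -0.0013, -0.0697] -0.018 min rows 1.5 j6 now -1.27 yaw 0.1874
```

drive_tool(
  plan=[
    [0.01,0,-0.03,0],
    [0.02,0,-0.05,0],
    [0.025,0,-0.0697,0],
    [0.025,0,-0.0697,0],
    [0.025,0,-0.0697,0],
    [0.025,0,-0.0697,0],
    [0.025,0,-0.0697,0],
  ],
  fingers=0.0,
)

```text
time: 11.6
tool_pos: [0.3304, 0.2823, 0.2519]
tool_rot: [0.704, -0.067, 0.704, 0.067]
contact_force: [0.5, 0.5, -0.8]
gripper_width: -0.0
```

```bash
python3 -c "
from h import *
st(); C=shot('wrist','w6',crop=(60,200,500,420),s=1.8)
"
```

```text
t 11.60 [0.3304 0.2823 0.2519] yaw 0.1889 F [ 0.52  0.49 -0.8 ] T [ 0.02 -0.01  0.03] w -0.0000 j [ 0.54 -0.43  2.03 -0.    1.55 -1.22]
```

View pics/w6.png

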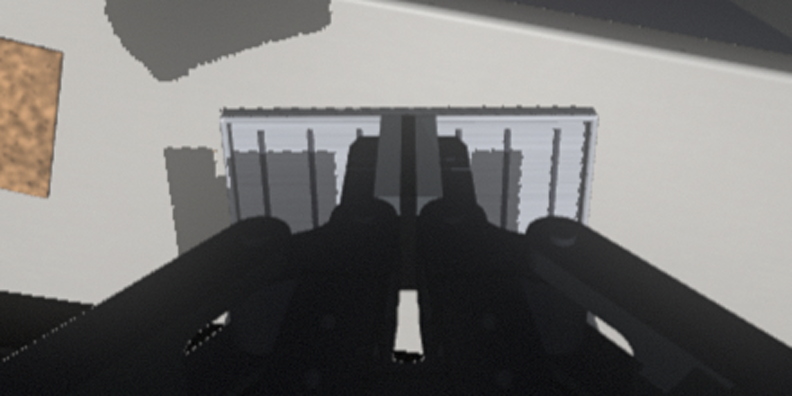

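```bash
cat > ov.py <<'E'
from h import *
def hookpts(o,a):
    th=np.radians(np.arange(-180,101,10)) # angle past bottom; neg = +x side
    P=[(0,0,z) for z in (0,-.02,-.045)]+[(-.02*np.sin(t),0,-.065-.02*np.cos(t)) for t in th]
    P=np.array(P); c,s=np.cos(a),np.sin(a)
    return P@np.array([[c,s,0],[-s,c,0],[0,0,1]])+o
if __name__=='__main__':
    for nm,f in (('w5','pics/w5_raw.png'),('scene0','pics/scene0.png')):
        C=load(nm); 
        for o in ([.467,.3853,.2],[.499,.2311,.2]):
            o=np.array(o); print(nm,'origin',p(C,o),'bend',p(C,o-[0,0,.085]))
            for k in range(8):
                a=.19+k*np.pi/4; P=hookpts(o,a); print('  tipdir rel stand',(k*45+180)%360,'tip',p(C,P[-1]).round(),'far',p(C,P[12]).round())
E
python3 ov.py
```

```text
w5 origin [399.26750595 349.16446361] bend [371.28921225 284.68980799]
  tipdir rel stand 180 tip [379. 278.] far [375. 317.]
  tipdir rel stand 225 tip [362. 285.] far [392. 311.]
  tipdir rel stand 270 tip [354. 299.] far [400. 297.]
  tipdir rel stand 315 tip [360. 313.] far [395. 282.]
  tipdir rel stand 0 tip [376. 319.] far [378. 276.]
  tipdir rel stand 45 tip [392. 313.] far [361. 282.]
  tipdir rel stand 90 tip [401. 299.] far [353. 297.]
  tipdir rel stand 135 tip [396. 285.] far [359. 311.]
w5 origin [168.76661182 352.0827577 ] bend [198.01198101 287.07735988]
  tipdir rel stand 180 tip [189. 281.] far [194. 319.]
  tipdir rel stand 225 tip [173. 287.] far [210. 313.]
  tipdir rel stand 270 tip [168. 302.] far [216. 299.]
  tipdir rel stand 315 tip [177. 316.] far [208. 285.]
  tipdir rel stand 0 tip [193. 321.] far [190. 279.]
  tipdir rel stand 45 tip [209. 316.] far [174. 285.]
  tipdir rel stand 90 tip [215. 302.] far [169. 299.]
  tipdir rel stand 135 tip [207. 287.] far [178. 313.]
scene0 origin [139.8135668  272.58609421] bend [146.44426606 296.4563712 ]
  tipdir re
[... 235 characters left out ...]
141. 285.] far [149. 296.]
  tipdir rel stand 45 tip [137. 289.] far [153. 292.]
  tipdir rel stand 90 tip [137. 294.] far [153. 287.]
  tipdir rel stand 135 tip [142. 297.] far [148. 285.]
scene0 origin [198.73574596 242.83410381] bend [202.13065316 266.38552696]
  tipdir rel stand 180 tip [205. 264.] far [197. 257.]
  tipdir rel stand 225 tip [209. 261.] far [194. 260.]
  tipdir rel stand 270 tip [208. 257.] far [195. 265.]
  tipdir rel stand 315 tip [203. 255.] far [199. 267.]
  tipdir rel stand 0 tip [197. 256.] far [205. 265.]
  tipdir rel stand 45 tip [194. 259.] far [209. 262.]
  tipdir rel stand 90 tip [195. 264.] far [208. 258.]
  tipdir rel stand 135 tip [199. 266.] far [203. 256.]
```

```bash
python3 -c "
from h import *
w=cv2.imread('pics/w5_raw.png'); s=cv2.imread('pics/scene0.png')
w=np.clip((w.astype(float)-20)*1.9,0,255).astype(np.uint8)
f=lambda im,x,y,W,H:cv2.resize(im[y:y+H,x:x+W],(400,300),interpolation=cv2.INTER_CUBIC)
cv2.imwrite('pics/w5k.png',np.vstack([np.hstack([f(w,155,262,80,60),f(w,340,262,80,60)]),np.hstack([f(s,178,235,48,36),f(s,120,265,48,36)])]))
"
```

```text
(no output)
```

View pics/w5k.png

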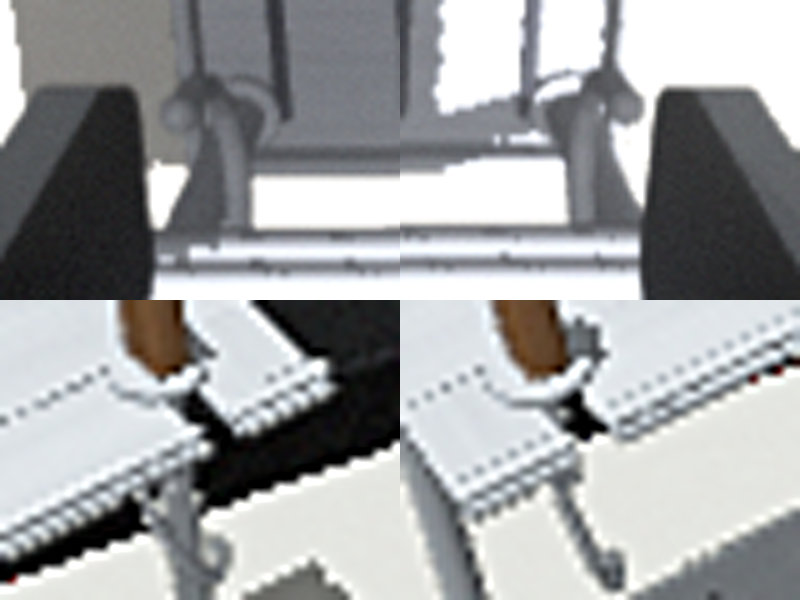

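```bash
python3 -c "
from h import *
go(.36,.297,.40,.19)"
```

```text
row [-0.1483, 0.0089, 0.0321] -0.007 min rows 3.0 j6 now -1.22 yaw 0.1890
```

drive_tool(
  plan=[
    [-0.05,0.0,0.0,0],
    [-0.1,0.0089,0.0321,0],
    [-0.14,0.0089,0.0321,0],
    [-0.148,0.0089,0.0321,0],
    [-0.148,0.0089,0.0321,0],
    [-0.148,0.0089,0.0321,0],
    [-0.148,0.0089,0.0321,0],
  ],
  fingers=0.0854,
)

```text
time: 12.35
tool_pos: [0.3588, 0.2967, 0.3969]
tool_rot: [0.703, -0.068, 0.705, 0.066]
contact_force: [0.5, 0.1, 0.3]
gripper_width: 1.006
```

```bash
python3 -c "
from h import *
st(); C=shot('wrist','w7',crop=(150,230,430,400),s=2.8)
for o in ([.467,.3853,.248],[.499,.2311,.248]): print((p(C,o)-[150,230])*2.8)
T=load('top0'); print('mw', w(T,(210,208),.282),w(T,(297,209),0.0))
"
```

```text
t 12.35 [0.3588 0.2967 0.3969] yaw 0.1898 F [0.47 0.1  0.35] T [ 0.01 -0.02  0.02] w 0.0859 j [ 0.53 -0.38  1.75  0.    1.77 -1.23]
[589.15594104 275.87170987]
[105.75453638 281.39869211]
mw [0.58095618 0.13128954 0.282     ] [ 0.626405   -0.11450323  0.        ]
```

View pics/w7.png

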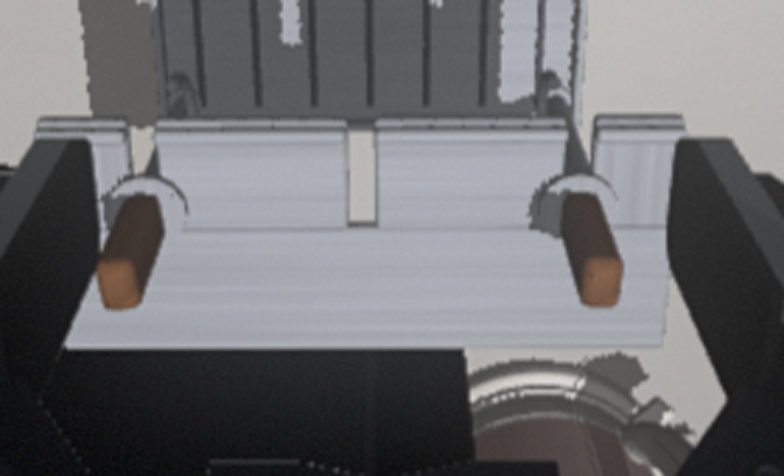

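```bash
python3 -c "
from h import *
C=load('w7'); W=lambda u,v,z:w(C,(150+u/2.8,230+v/2.8),z)
print('R',W(120,284,.248),'L',W(601,282,.248))
f=W(362,125,.2);b=W(362,224,.2);print('slot2 front',f,'back',b)
e=[W(38,121,.204),W(684,118,.204),W(664,347,.2),W(66,348,.2)]; print(np.array(e)); d=e[1]-e[0];print('yaw',np.arctan2(-d[0],d[1])); d=e[2]-e[3];print('yaw',np.arctan2(-d[0],d[1]))
print('collars front',W(140,178,.204),W(588,175,.204))
"
```

```text
R [0.49912407 0.23577211 0.248     ] L [0.46856352 0.38968896 0.248     ]
slot2 front [0.45293158 0.30656133 0.2       ] back [0.4938855  0.31417101 0.2       ]
[[0.47111393 0.19238886 0.204     ]
 [0.42626118 0.41835008 0.204     ]
 [0.52659669 0.44082494 0.2       ]
 [0.57170751 0.21028237 0.2       ]]
yaw 0.1959504816900626
yaw 0.19323095051068498
collars front [0.48739317 0.2307955  0.204     ] [0.45523673 0.39065319 0.204     ]
```

```bash
python3 -c "
from h import *
go(.4995,.2345,.30,.195);go(.4995,.2345,.228,.195)"
```

```text
row [0.0966, -0.0876, 0.1269] -0.037 min rows 3.6 j6 now -1.23 yaw 0.1899
row [0.1686, -0.0875, 0.1271] -0.037 min rows 4.6 j6 now -1.23 yaw 0.1899
```

drive_tool(
  plan=[
    [0.03,-0.03,0.04,0],
    [0.06,-0.06,0.08,0],
    [0.08,-0.0875,0.115,0],
    [0.097,-0.0875,0.127,0],
    [0.12,-0.0875,0.127,0],
    [0.14,-0.0875,0.127,0],
    [0.155,-0.0875,0.127,0],
    [0.165,-0.0875,0.127,0],
    [0.1685,-0.0875,0.127,0],
    [0.1685,-0.0875,0.127,0],
    [0.1685,-0.0875,0.127,0],
  ],
  fingers=0.05,
)

```text
time: 13.5
tool_pos: [0.5009, 0.2354, 0.2321]
tool_rot: [0.705, -0.067, 0.703, 0.067]
contact_force: [0.2, 0.6, 0.4]
gripper_width: 0.585
```

```bash
python3 -c "
from h import *
st()"
```

```text
t 13.50 [0.5009 0.2354 0.2321] yaw 0.1901 F [0.19 0.63 0.42] T [ 0.05 -0.06 -0.01] w 0.0499 j [ 0.3  -0.11  1.8   0.    1.45 -1.46]
```

drive_tool(
  plan=[
    [0,0,0,0],
    [0,0,0,0],
    [0,0,0,0],
    [0,0,0,0],
    [0,0,0,0],
    [0,0,0,0],
  ],
  fingers=0.005,
)

```text
time: 14.1
tool_pos: [0.5009, 0.2352, 0.2317]
tool_rot: [0.704, -0.067, 0.703, 0.067]
contact_force: [-1.2, 1.0, 3.9]
gripper_width: 0.153
```

```bash
python3 -c "
from h import *
st()"
```

```text
t 14.10 [0.5009 0.2352 0.2317] yaw 0.1898 F [-1.19  1.    3.93] T [ 0.03  0.08 -0.01] w 0.0130 j [ 0.3  -0.11  1.8   0.    1.45 -1.46]
```

drive_tool(
  plan=[
    [-0.004,0,0,0],
    [-0.008,0,0,0],
    [-0.012,0,0,0],
    [-0.013,0,0,0],
    [-0.013,0,-0.015,0],
    [-0.013,0,-0.035,0],
    [-0.013,0,-0.055,0],
    [-0.013,0,-0.075,0],
    [-0.02,0,-0.08,0],
    [-0.04,0,-0.08,0],
    [-0.055,0,-0.08,0],
    [-0.055,0,-0.08,0],
  ],
)

```text
time: 15.3
tool_pos: [0.4237, 0.2205, 0.2894]
tool_rot: [0.706, -0.066, 0.702, 0.067]
contact_force: [1.0, 0.5, -0.6]
gripper_width: 0.155
```

```bash
python3 -c "
from h import *
st(); go(.528,-.306,.28,-1.755)"
```

```text
t 15.30 [0.4237 0.2205 0.2894] yaw 0.1897 F [ 1.03  0.55 -0.6 ] T [ 0.03  0.01 -0.01] w 0.0132 j [ 0.32 -0.34  1.9  -0.    1.58 -1.44]
row [0.009, -0.5367, 0.0031] 13.928 min rows 13.9 j6 now -1.44 yaw 0.1897
```

drive_tool(
  plan=[
    [0,-0.035,0,0.9],
    [0,-0.08,0,1.8],
    [0,-0.125,0,2.7],
    [0,-0.17,0,3.6],
    [0,-0.215,0,4.5],
    [0,-0.26,0,5.4],
    [0,-0.3,0,6.3],
    [0,-0.34,0,7.2],
    [0,-0.38,0,8.1],
    [0,-0.41,0,9],
    [0,-0.43,0,9.9],
    [0,-0.44,0,10.4],
  ],
)

```text
time: 16.5
tool_pos: [0.5051, -0.2143, 0.2848]
tool_rot: [0.569, 0.419, 0.57, -0.419]
contact_force: [-0.2, 0.2, -1.0]
gripper_width: 0.155
```

```bash
python3 -c "
from h import *
st(); go(.528,-.306,.28,-1.755)"
```

```text
t 16.50 [ 0.5051 -0.2143  0.2848] yaw -1.2683 F [-0.17  0.17 -1.03] T [-0.01 -0.02 -0.01] w 0.0132 j [-0.54 -0.15  1.75 -0.    1.54 -0.84]
row [0.0047, -0.0055, 0.0944] 3.486 min rows 3.5 j6 now -0.84 yaw -1.2683
```

drive_tool(
  plan=[
    [0,0,0.03,0.9],
    [0.004,-0.003,0.06,1.8],
    [0.004,-0.0055,0.085,2.7],
    [0.004,-0.0055,0.094,3.49],
    [0.004,-0.0055,0.094,3.49],
    [0.004,-0.0055,0.094,3.49],
    [0.004,-0.0055,0.094,3.49],
    [0.004,-0.0055,0.094,3.49],
  ],
)

```text
time: 17.3
tool_pos: [0.5283, -0.3027, 0.2818]
tool_rot: [0.454, 0.542, 0.454, -0.542]
contact_force: [-0.3, 0.5, -0.5]
gripper_width: 0.159
```

```bash
python3 -c "
from h import *
st(); C=shot('wrist','w8',crop=(190,60,390,330),s=1)
im=cv2.imread('pics/w8_raw.png'); cv2.imwrite('pics/w8.png',cv2.resize(im[110:310,170:430],None,fx=3,fy=3,interpolation=cv2.INTER_CUBIC))
o=np.r_[status.state()['tool_pos']]-[0,0,.0317]
P=hookpts=None
from ov import hookpts
print([((p(C,q)-[170,110])*3).round() for q in hookpts(o,yaw())[[1,2,12,21,31-1]]])
print('ring pred',(p(C,[.537,-.257,.09])-[170,110])*3)
"
```

```text
t 17.30 [ 0.5283 -0.3027  0.2818] yaw -1.7479 F [-0.33  0.54 -0.5 ] T [0.04 0.02 0.01] w 0.0135 j [-0.64 -0.    1.61  0.    1.53 -0.47]
[array([350., 414.]), array([350., 362.]), array([350., 411.]), array([350., 299.]), array([350., 241.])]
ring pred [351.29644277  65.13719855]
```

View pics/w8.png

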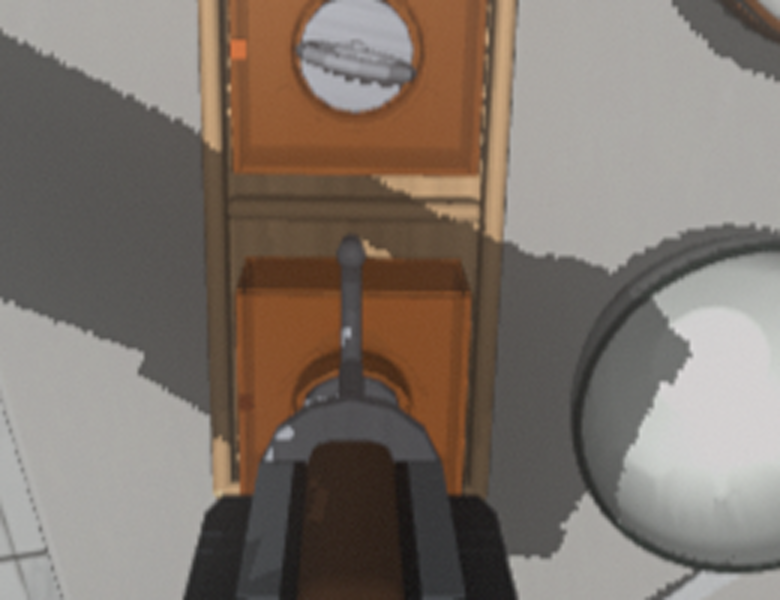

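```bash
python3 -c "
from h import *
C=load('w8'); W=lambda u,v,z:w(C,(170+u/3,110+v/3),z)
a=W(299,48,.0895);b=W(414,74,.0895);print(a,b,np.linalg.norm(a-b),(a+b)/2)
d=b-a; n=np.arctan2(d[1],d[0]); print('plane yaw',n,'axis yaw',n-np.pi/2)
print('neck a',W(357,54,.074),'bore edges',W(301,54,.074),W(414,54,.074),W(357,112,.074)); print('mouth b',W(354,0,.074))
print('tip',W(350,250,.2818-.0317-.0615),'tip model',np.array([.5283,-.3027])-.0197*np.array([np.cos(-1.748),np.sin(-1.748)]))
print('marks a',W(238,49,.052),'b',W(246,402,.052)); 
"
```

```text
[ 0.52292572 -0.24958046  0.0895    ] [ 0.55457415 -0.26278266  0.0895    ] 0.03429170794001063 [ 0.53874993 -0.25618156  0.0895    ]
plane yaw -0.39520437250818435 axis yaw -1.966000699303081
neck a [ 0.539023   -0.25576858  0.074     ] bore edges [ 0.52223541 -0.25276711  0.074     ] [ 0.55611115 -0.25882379  0.074     ] [ 0.53596708 -0.2731024   0.074     ]
mouth b [ 0.54089109 -0.23999204  0.074     ]
tip [ 0.53165209 -0.28410213  0.1886    ] tip model [ 0.53177267 -0.28330849]
marks a [ 0.50110391 -0.24961787  0.052     ] b [ 0.47792238 -0.3722395   0.052     ]
```

```bash
python3 -c "
from h import *
st();go(.5249,-.2894,.21,-1.966)"
```

```text
t 17.35 [ 0.5283 -0.3027  0.282 ] yaw -1.7480 F [-0.94  0.79 -0.68] T [-0.02  0.   -0.03] w 0.0133 j [-0.64 -0.    1.61  0.    1.53 -0.47]
row [0.072, -0.0057, -0.0125] 1.561 min rows 1.6 j6 now -0.47 yaw -1.7480
```

drive_tool(
  plan=[
    [0,0,0,0.8],
    [0.02,-0.0057,0,1.56],
    [0.04,-0.0057,-0.006,1.56],
    [0.06,-0.0057,-0.0125,1.56],
    [0.072,-0.0057,-0.0125,1.56],
    [0.072,-0.0057,-0.0125,1.56],
    [0.072,-0.0057,-0.0125,1.56],
    [0.072,-0.0057,-0.0125,1.56],
    [0.072,-0.0057,-0.0125,1.56],
  ],
)

```text
time: 18.25
tool_pos: [0.5254, -0.2906, 0.2113]
tool_rot: [0.392, 0.589, 0.391, -0.588]
contact_force: [-0.3, 0.7, -1.3]
gripper_width: 0.15
```

```bash
python3 -c "
from h import *
st();go(.5249,-.2894,.1945,-1.966)"
```

```text
t 18.25 [ 0.5254 -0.2906  0.2113] yaw -1.9675 F [-0.29  0.7  -1.3 ] T [0.01 0.02 0.01] w 0.0128 j [-0.63  0.02  1.71  0.    1.41 -0.23]
row [0.0168, -0.001, -0.0009] -0.011 min rows 0.3 j6 now -0.23 yaw -1.9675
```

drive_tool(
  plan=[
    [0.006,-0.0005,0,0],
    [0.012,-0.001,-0.0009,0],
    [0.0165,-0.001,-0.0009,0],
    [0.0165,-0.001,-0.0009,0],
    [0.0165,-0.001,-0.0009,0],
    [0.0165,-0.001,-0.0009,0],
  ],
)

```text
time: 18.85
tool_pos: [0.5244, -0.2889, 0.1935]
tool_rot: [0.392, 0.589, 0.392, -0.589]
contact_force: [-0.0, -0.1, -0.6]
gripper_width: 0.154
```

```bash
python3 -c "
from h import *
st();C=shot('wrist','w9'); go(.5249,-.2894,.1945,-1.966)
im=cv2.imread('pics/w9_raw.png'); cv2.imwrite('pics/w9.png',cv2.resize(im[110:260,200:390],None,fx=4,fy=4,interpolation=cv2.INTER_CUBIC))
from ov import hookpts
o=status.state()['tool_pos']-[0,0,.0317]
P=hookpts(o,yaw()); print([((p(C,q)-[200,110])*4).round() for q in P[[12,21,30]]], 'tip',P[-1])
"
```

```text
t 18.85 [ 0.5244 -0.2889  0.1935] yaw -1.9673 F [-0.03 -0.14 -0.61] T [-0.04  0.   -0.02] w 0.0131 j [-0.63  0.03  1.73 -0.    1.38 -0.23]
row [-0.0009, 0.0006, 0.0003] -0.01 min rows 0.0 j6 now -0.23 yaw -1.9674
[array([345., 548.]), array([345., 399.]), array([345., 321.])] tip [ 0.53207082 -0.27073672  0.10037879]
```

View pics/w9.png

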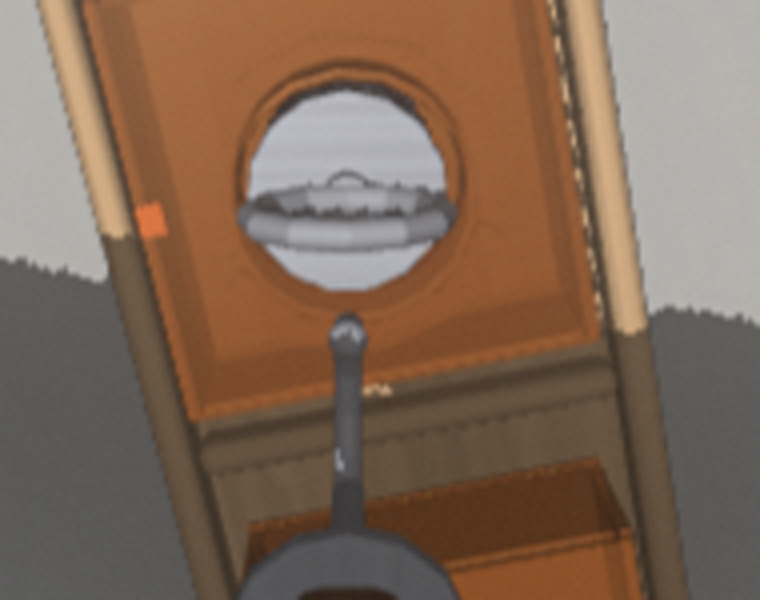

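drive_tool(
  plan=[
    [-0.0007,0,-0.005,0],
    [-0.0007,0,-0.01,0],
    [-0.0007,0,-0.014,0],
    [-0.0007,0,-0.018,0],
    [-0.0007,0,-0.022,0],
    [-0.0007,0,-0.025,0],
    [-0.0007,0,-0.027,0],
    [-0.0007,0,-0.027,0],
    [-0.0007,0,-0.027,0],
  ],
)

```text
time: 19.8
tool_pos: [0.5347, -0.264, 0.194]
tool_rot: [-0.392, -0.589, -0.392, 0.589]
contact_force: [-0.3, -0.4, -1.6]
gripper_width: 0.152
```

```bash
python3 -c "
from h import *
st();C=shot('wrist','w10')
im=cv2.imread('pics/w10_raw.png'); cv2.imwrite('pics/w10.png',cv2.resize(im[130:310,190:400],None,fx=3.3,fy=3.3,interpolation=cv2.INTER_CUBIC))
"
```

```text
t 19.80 [ 0.5347 -0.264   0.194 ] yaw -1.9674 F [-0.31 -0.41 -1.63] T [0.02 0.01 0.04] w 0.0130 j [-0.58  0.02  1.73 -0.    1.38 -0.19]
```

View pics/w10.png

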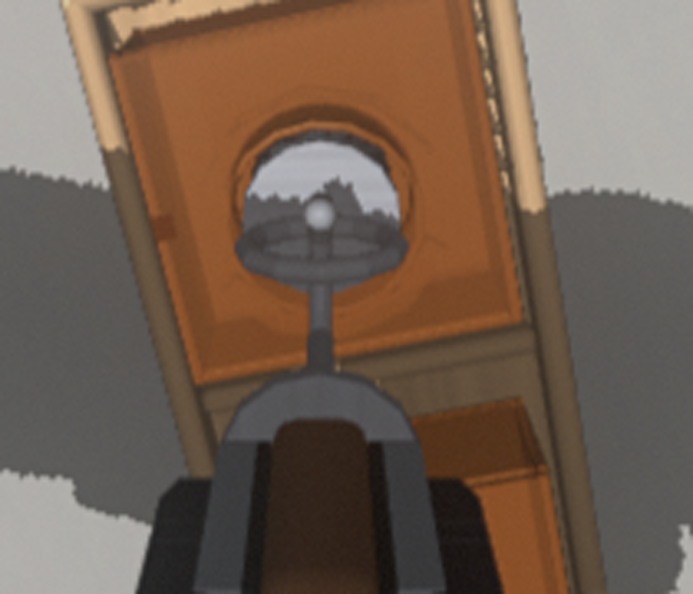

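drive_tool(
  plan=[
    [-0.004,0,0,0],
    [-0.008,0,0,0],
    [-0.012,0,0,0],
    [-0.017,0,0,0],
    [-0.024,0,0,0],
    [-0.034,0,0,0],
    [-0.046,0,0,0],
    [-0.06,0,0,0],
    [-0.076,0,0,0],
    [-0.09,0,0,0],
    [-0.102,0,0,0],
    [-0.11,0,0,0],
  ],
)

```text
time: 21.05
tool_pos: [0.5351, -0.2641, 0.306]
tool_rot: [0.392, 0.589, 0.391, -0.588]
contact_force: [-0.2, -1.2, -2.6]
gripper_width: 0.154
```

drive_tool(
  plan=[
    [0,0,0,0],
    [0,0,0,0],
    [0,0,0,0],
    [0,0,0,0],
  ],
)

```text
time: 21.45
tool_pos: [0.5344, -0.2637, 0.3029]
tool_rot: [-0.391, -0.588, -0.392, 0.589]
contact_force: [-0.1, -1.2, -1.1]
gripper_width: 0.15
```

```bash
python3 -c "
from h import *
st();C=shot('wrist','w11')
im=cv2.imread('pics/w11_raw.png'); o=status.state()['tool_pos']-[0,0,.0317+.0955]; print(p(C,o))
im0=cv2.imread('pics/w10_raw.png')
# jar mouth a now: mean colour around mouth centre and ring area
q=p(C,[.5388,-.2562,.07]).round().astype(int); print(q, im[q[1]-2:q[1]+3,q[0]-2:q[0]+3].reshape(-1,3).mean(0))
go(.42,.2195,.31,.195)
"
```

```text
t 21.45 [ 0.5344 -0.2637  0.3029] yaw -1.9674 F [-0.06 -1.21 -1.15] T [-0.01 -0.01 -0.03] w 0.0128 j [-0.58 -0.04  1.62  0.    1.57 -0.19]
[286.71192607 205.2930353 ]
[288 165] [66.96 66.6  71.56]
row [-0.0064, -0.2922, -0.4015] -15.487 min rows 15.5 j6 now -0.19 yaw -1.9674
```

```bash
python3 -c "
from h import *
for n in ('w10','w11'):
  im=cv2.imread(f'pics/{n}_raw.png'); h=cv2.cvtColor(im,cv2.COLOR_BGR2HSV)
  print(n)
  for y in range(150,262,5): print(''.join('#' if h[y,x,1]<60 else ('o' if h[y,x,1]<120 else '.') for x in range(230,350,2)))
"
```

```text
w10
.....................................................ooooooo
......................................................oooooo
......................................................oooooo
......................................................oooooo
.........................oo#####o......................ooooo
....................o#################.................ooooo
o..................####################.................oooo
o.................######################................oooo
oo...............########################................ooo
ooo..............########################................ooo
ooo..............########################................ooo
oooo............##########################................oo
ooooo............#######################o.................oo
#oooo.................o############........................o
##oooo.....................###o............................o
##ooooo....................###o............................o
###oooo....................###o.......................oooooo
####oooo...................###o..........oooooooooooooooooo
[... 1013 characters left out ...]
########ooooooooooooooooooo##
###########oooooooooooo############oooooooooooooooooooooooo#
############ooooooooooooooo####ooooooooooooooo.......oooooo#
#############oooooooooooooo###ooooo...................ooooo#
#############oooooooo......###o........................ooooo
##############oooooo.......###o........................ooooo
###############oooooo......####.........................oooo
###############oooo........####.........................oooo
################oooo.###############o....................ooo
########################################.................ooo
##########################################................oo
######################ooooooooooooo##########o............oo
```

drive_tool(
  plan=[
    [0,-0.01,-0.02,-0.5],
    [0,-0.03,-0.05,-1.3],
    [0,-0.05,-0.08,-2.2],
    [0,-0.075,-0.115,-3.1],
    [0,-0.1,-0.15,-4],
    [0,-0.125,-0.185,-4.9],
    [0,-0.15,-0.22,-5.8],
    [0,-0.175,-0.255,-6.7],
    [0,-0.2,-0.285,-7.6],
    [0,-0.22,-0.31,-8.5],
    [0,-0.235,-0.33,-9.2],
    [0,-0.24,-0.335,-9.4],
  ],
)

```text
time: 22.7
tool_pos: [0.4419, 0.1397, 0.3038]
tool_rot: [0.67, 0.226, 0.67, -0.226]
contact_force: [0.0, -0.6, -1.5]
gripper_width: 0.153
```

```bash
python3 -c "
from h import *
st(); go(.4225,.2198,.31,.190)
"
```

```text
t 22.70 [0.4419 0.1397 0.3038] yaw -0.6501 F [ 0.03 -0.64 -1.53] T [-0.07 -0.07 -0.01] w 0.0131 j [ 0.15 -0.37  1.9   0.    1.62 -0.78]
row [-0.0061, 0.052, -0.064] -6.016 min rows 6.0 j6 now -0.78 yaw -0.6501
```

drive_tool(
  plan=[
    [0,0.006,-0.008,-0.8],
    [0,0.014,-0.018,-1.6],
    [0,0.023,-0.03,-2.5],
    [0,0.033,-0.042,-3.4],
    [0,0.043,-0.053,-4.3],
    [0,0.05,-0.062,-5.1],
    [0,0.052,-0.064,-5.8],
    [0,0.052,-0.064,-6.02],
    [0,0.052,-0.064,-6.02],
    [0,0.052,-0.064,-6.02],
    [0,0.052,-0.064,-6.02],
    [0,0.052,-0.064,-6.02],
  ],
)

```text
time: 23.9
tool_pos: [0.4238, 0.2178, 0.304]
tool_rot: [0.704, -0.065, 0.704, 0.065]
contact_force: [-0.2, -0.4, 0.1]
gripper_width: 0.152
```

```bash
python3 -c "
from h import *
st(); go(.4225,.2198,.246,.190)
"
```

```text
t 23.90 [0.4238 0.2178 0.304 ] yaw 0.1847 F [-0.19 -0.4   0.12] T [-0.02 -0.01  0.  ] w 0.0130 j [ 0.32 -0.34  1.87 -0.    1.61 -1.44]
row [0.058, 0.0022, -0.0009] -0.038 min rows 1.2 j6 now -1.44 yaw 0.1847
```

drive_tool(
  plan=[
    [0.008,0.001,0,0],
    [0.018,0.002,0,-0.04],
    [0.028,0.0022,0,-0.04],
    [0.038,0.0022,0,-0.04],
    [0.048,0.0022,0,-0.04],
    [0.055,0.0022,0,-0.04],
    [0.057,0.0022,0,-0.04],
    [0.057,0.0022,0,-0.04],
    [0.057,0.0022,0,-0.04],
    [0.057,0.0022,0,-0.04],
  ],
)

```text
time: 24.9
tool_pos: [0.4236, 0.2203, 0.2477]
tool_rot: [0.704, -0.067, 0.703, 0.068]
contact_force: [-0.1, 0.4, -2.1]
gripper_width: 0.158
```

```bash
python3 -c "
from h import *
st(); go(.5009,.2352,.246,.190)
"
```

```text
t 24.90 [0.4236 0.2203 0.2477] yaw 0.1912 F [-0.09  0.42 -2.12] T [-0.    0.   -0.03] w 0.0135 j [ 0.32 -0.31  1.95  0.    1.51 -1.44]
row [0.0018, -0.0001, 0.0787] 0.009 min rows 1.6 j6 now -1.44 yaw 0.1912
```

drive_tool(
  plan=[
    [0,0,0.006,0],
    [0,0,0.014,0],
    [0,0,0.023,0],
    [0,0,0.032,0],
    [0,0,0.041,0],
    [0,0,0.05,0],
    [0,0,0.059,0],
    [0,0,0.067,0],
    [0,0,0.074,0],
    [0,0,0.0775,0],
    [0,0,0.0775,0],
    [0,0,0.0775,0],
  ],
)

```text
time: 26.1
tool_pos: [0.4992, 0.2349, 0.247]
tool_rot: [0.704, -0.068, 0.704, 0.068]
contact_force: [-0.2, 0.1, -2.1]
gripper_width: 0.153
```

```bash
python3 -c "
from h import *
st(); go(.5004,.2352,.232,.190)
"
```

```text
t 26.10 [0.4992 0.2349 0.247 ] yaw 0.1913 F [-0.18  0.06 -2.13] T [-0.01  0.07  0.  ] w 0.0131 j [ 0.3  -0.12  1.78  0.    1.48 -1.46]
row [0.015, 0.0001, 0.0012] 0.009 min rows 0.3 j6 now -1.46 yaw 0.1913
```

Lower until touch, then release gently and rise.

drive_tool(
  plan=[
    [0.004,0,0.0005,0],
    [0.008,0,0.001,0],
    [0.011,0,0.001,0],
    [0.0135,0,0.001,0],
    [0.0145,0,0.001,0],
    [0.015,0,0.001,0],
    [0.015,0,0.001,0],
    [0.015,0,0.001,0],
    [0.015,0,0.001,0],
  ],
)

```text
time: 27.0
tool_pos: [0.5004, 0.2351, 0.2322]
tool_rot: [0.704, -0.068, 0.704, 0.068]
contact_force: [0.6, 0.8, -1.8]
gripper_width: 0.153
```

```bash
python3 -c "
from h import *
st()
"
```

```text
t 27.00 [0.5004 0.2351 0.2322] yaw 0.1913 F [ 0.57  0.82 -1.81] T [ 0.03  0.04 -0.  ] w 0.0131 j [ 0.3  -0.11  1.8  -0.    1.45 -1.46]
```

drive_tool(
  plan=[
    [0.0007,0,0,0],
    [0.0012,0,0,0],
    [0.0012,0,0,0],
  ],
)

```text
time: 27.3
tool_pos: [0.5005, 0.2352, 0.2317]
tool_rot: [0.704, -0.067, 0.704, 0.068]
contact_force: [-1.8, -1.2, 2.5]
gripper_width: 0.155
```

drive_tool(
  plan=[
    [0,0,0,0],
    [0,0,0,0],
    [0,0,0,0],
    [0,0,0,0],
    [0,0,0,0],
    [-0.01,0,0,0],
    [-0.03,0,0,0],
    [-0.06,0,0,0],
    [-0.1,0,0,0],
    [-0.14,0,0,0],
    [-0.165,0,0,0],
    [-0.165,0,0,0],
  ],
  fingers=0.05,
)

```text
time: 28.5
tool_pos: [0.5016, 0.2355, 0.4025]
tool_rot: [0.707, -0.067, 0.7, 0.068]
contact_force: [0.1, -0.1, 0.8]
gripper_width: 0.583
```

```bash
python3 -c "
from h import *
st(); go(.36,.297,.4,.19)
"
```

```text
t 28.50 [0.5016 0.2355 0.4025] yaw 0.1913 F [ 0.15 -0.11  0.78] T [-0.01  0.07 -0.03] w 0.0498 j [ 0.3  -0.17  1.57 -0.    1.73 -1.46]
row [0.0013, 0.0873, -0.1274] 0.009 min rows 3.1 j6 now -1.46 yaw 0.1913
```

```bash
python3 -c "
from h import *
go(.4700,.3889,.2317,.192)
"
```

```text
row [0.171, 0.1564, -0.0036] -0.005 min rows 4.6 j6 now -1.46 yaw 0.1913
```

drive_tool(
  plan=[
    [0,0.04,0,0],
    [0.02,0.08,-0.002,0],
    [0.06,0.12,-0.0036,0],
    [0.09,0.15,-0.0036,0],
    [0.11,0.1564,-0.0036,0],
    [0.13,0.1564,-0.0036,0],
    [0.15,0.1564,-0.0036,0],
    [0.162,0.1564,-0.0036,0],
    [0.169,0.1564,-0.0036,0],
    [0.1705,0.1564,-0.0036,0],
    [0.1705,0.1564,-0.0036,0],
    [0.1705,0.1564,-0.0036,0],
  ],
)

```text
time: 29.7
tool_pos: [0.4677, 0.3882, 0.2267]
tool_rot: [0.705, -0.067, 0.703, 0.068]
contact_force: [-0.1, 0.3, 0.3]
gripper_width: 0.585
```

drive_tool(
  plan=[
    [0,0,0,0],
    [0,0,0,0],
    [0,0,0,0],
    [0,0,0,0],
    [0,0,0,0],
    [0,0,0,0],
  ],
  fingers=0.005,
)

```text
time: 30.3
tool_pos: [0.4674, 0.3882, 0.226]
tool_rot: [0.704, -0.067, 0.704, 0.068]
contact_force: [-0.1, -0.2, 3.3]
gripper_width: 0.152
```

```bash
python3 -c "
from h import *
st()
"
```

```text
t 30.30 [0.4674 0.3882 0.226 ] yaw 0.1913 F [-0.09 -0.18  3.28] T [-0.07  0.04  0.03] w 0.0130 j [ 0.57  0.03  1.68 -0.    1.44 -1.19]
```

drive_tool(
  plan=[
    [-0.004,0,0,0],
    [-0.009,0,0,0],
    [-0.013,0,0,0],
    [-0.015,0,0,0],
    [-0.015,0,-0.015,0],
    [-0.015,0,-0.035,0],
    [-0.015,0,-0.055,0],
    [-0.015,0,-0.075,0],
    [-0.025,0,-0.08,0],
    [-0.045,0,-0.08,0],
    [-0.064,0,-0.08,0],
    [-0.064,0,-0.08,0],
  ],
)

```text
time: 31.5
tool_pos: [0.3903, 0.3738, 0.2938]
tool_rot: [0.706, -0.066, 0.702, 0.069]
contact_force: [0.1, -0.6, -1.1]
gripper_width: 0.157
```

```bash
python3 -c "
from h import *
st(); go(.503,-.425,.28,-1.75)
go(.42,.22,.29,.19)"
```

```text
t 31.50 [0.3903 0.3738 0.2938] yaw 0.1911 F [ 0.08 -0.59 -1.07] T [0.05 0.04 0.04] w 0.0134 j [ 0.63 -0.18  1.76 -0.    1.55 -1.14]
row [0.0112, -0.8057, -0.0412] 13.902 min rows 16.1 j6 now -1.14 yaw 0.1911
row [0.0034, -0.1566, -0.0001] 0.008 min rows 3.1 j6 now -1.14 yaw 0.1911
```

drive_tool(
  plan=[
    [0,-0.035,0,0],
    [0,-0.08,0,0.5],
    [0,-0.125,0,1.4],
    [0,-0.17,0,2.3],
    [0,-0.215,0,3.2],
    [0,-0.26,-0.003,4.1],
    [0,-0.305,-0.006,5],
    [0,-0.35,-0.01,5.9],
    [0,-0.395,-0.014,6.8],
    [0,-0.44,-0.018,7.7],
    [0,-0.485,-0.022,8.6],
    [0,-0.52,-0.025,9.4],
  ],
)

```text
time: 32.7
tool_pos: [0.4626, -0.1453, 0.2887]
tool_rot: [0.598, 0.378, 0.598, -0.378]
contact_force: [0.7, 0.5, -0.7]
gripper_width: 0.154
```

```bash
python3 -c "
from h import *
st(); go(.503,-.425,.28,-1.75)"
```

```text
t 32.70 [ 0.4626 -0.1453  0.2887] yaw -1.1280 F [ 0.72  0.54 -0.71] T [ 0.04 -0.01  0.04] w 0.0131 j [-0.46 -0.31  1.88 -0.    1.58 -0.9 ]
row [0.0088, -0.0834, 0.27] 4.455 min rows 5.7 j6 now -0.90 yaw -1.1280
```

drive_tool(
  plan=[
    [0,-0.012,0.04,0.7],
    [0.005,-0.025,0.08,1.5],
    [0.008,-0.038,0.12,2.3],
    [0.008,-0.05,0.16,3.1],
    [0.008,-0.062,0.2,3.8],
    [0.008,-0.074,0.24,4.4],
    [0.008,-0.0834,0.265,4.45],
    [0.008,-0.0834,0.27,4.45],
    [0.008,-0.0834,0.27,4.45],
    [0.008,-0.0834,0.27,4.45],
    [0.008,-0.0834,0.27,4.45],
  ],
)

```text
time: 33.8
tool_pos: [0.5052, -0.4208, 0.2813]
tool_rot: [0.456, 0.541, 0.456, -0.541]
contact_force: [-1.2, 0.1, -1.0]
gripper_width: 0.157
```

```bash
python3 -c "
from h import *
st(); C=shot('wrist','w12')
im=cv2.imread('pics/w12_raw.png')
from ov import hookpts
o=status.state()['tool_pos']-[0,0,.026]
P=hookpts(o,yaw()); f=lambda q:((p(C,q)-[200,90])*4).round()
print(st(),'tip',f(P[-1]),P[-1],'mouth',f([.5165,-.3787,.074]),f([.5165,-.3787,.09]))
cv2.imwrite('pics/w12.png',cv2.resize(im[90:235,200:390],None,fx=4,fy=4,interpolation=cv2.INTER_CUBIC))
"
```

```text
t 33.80 [ 0.5052 -0.4208  0.2813] yaw -1.7414 F [-1.21  0.15 -1.03] T [0.02 0.03 0.03] w 0.0134 j [-0.81  0.11  1.5   0.    1.53 -0.64]
t 33.85 [ 0.5052 -0.4208  0.2815] yaw -1.7413 F [0.34 0.51 0.12] T [-0.01 -0.05 -0.05] w 0.0134 j [-0.81  0.11  1.5   0.    1.53 -0.64]
None tip [347. 419.] [ 0.50857802 -0.40143021  0.19399975] mouth [363. 173.] [364. 182.]
```

View pics/w12.png

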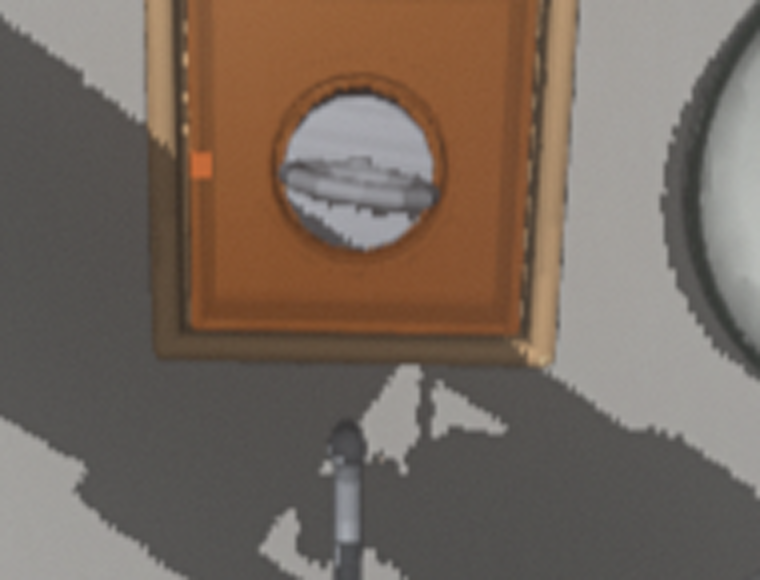

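```bash
python3 -c "
from h import *
C=load('w12'); W=lambda u,v,z:w(C,(200+u/4,90+v/4),z)
a=W(281,172,.0895);b=W(438,196,.0895);R_=(a+b)/2;print(a,b,np.linalg.norm(a-b),R_)
d=b-a; psi=np.arctan2(d[1],d[0])-np.pi/2; print('axis yaw',psi)
u0=np.array([np.cos(-1.741),np.sin(-1.741)])
t=W(347,437,.194); off=(t[:2]-np.array([.50858,-.40143]))@u0; print('tip off along u',off, t)
# same measure for first hook in w8/w9 for reference
C8=load('w9'); t=w(C8,(200+348/4,110+333/4),.10038); print('ref off w9',(t[:2]-np.array([.53207,-.27074]))@np.array([np.cos(-1.967),np.sin(-1.967)]))
u=np.array([np.cos(psi),np.sin(psi)])
x=R_[:2]+(.037-off)*u; print('start TCP for s=-37',x)
go(x[0],x[1],.205,psi)
"
```

```text
[ 0.49889473 -0.3736345   0.0895    ] [ 0.53191056 -0.38457709  0.0895    ] 0.034781967726043674 [ 0.51540265 -0.37910579  0.0895    ]
axis yaw -1.8908370806319679
tip off along u 0.002913208509969313 [ 0.50810754 -0.40430472  0.194     ]
ref off w9 0.0007585103331122652
start TCP for s=-37 [ 0.50467876 -0.41146175]
row [0.0765, -0.0022, -0.0092] 1.071 min rows 1.5 j6 now -0.64 yaw -1.7413
```

drive_tool(
  plan=[
    [0,0,0,0.6],
    [0.02,-0.0022,-0.005,1.07],
    [0.04,-0.0022,-0.0092,1.07],
    [0.06,-0.0022,-0.0092,1.07],
    [0.0765,-0.0022,-0.0092,1.07],
    [0.0765,-0.0022,-0.0092,1.07],
    [0.0765,-0.0022,-0.0092,1.07],
    [0.0765,-0.0022,-0.0092,1.07],
    [0.0765,-0.0022,-0.0092,1.07],
  ],
)

```text
time: 34.75
tool_pos: [0.505, -0.4131, 0.2065]
tool_rot: [0.415, 0.574, 0.413, -0.573]
contact_force: [-0.2, 0.1, -0.5]
gripper_width: 0.155
```

```bash
python3 -c "
from h import *
st();go(.5047,-.4115,.1885,-1.891)"
```

```text
t 34.75 [ 0.505  -0.4131  0.2065] yaw -1.8920 F [-0.25  0.06 -0.54] T [ 0.03 -0.02 -0.05] w 0.0132 j [-0.8   0.14  1.59  0.    1.41 -0.48]
row [0.018, -0.0008, -0.0014] -0.007 min rows 0.4 j6 now -0.48 yaw -1.8920
```

drive_tool(
  plan=[
    [0.006,-0.0005,-0.001,0],
    [0.012,-0.0008,-0.0014,0],
    [0.017,-0.0008,-0.0014,0],
    [0.0175,-0.0008,-0.0014,0],
    [0.0175,-0.0008,-0.0014,0],
    [0.0175,-0.0008,-0.0014,0],
  ],
)

```text
time: 35.35
tool_pos: [0.5042, -0.411, 0.1874]
tool_rot: [0.414, 0.574, 0.414, -0.574]
contact_force: [0.1, 0.3, -1.1]
gripper_width: 0.152
```

```bash
python3 -c "
from h import *
st();C=shot('wrist','w13'); go(.5047,-.4115,.1884,-1.891)
from ov import hookpts
s=status.state(); u=np.array([np.cos(yaw()),np.sin(yaw()),0])
for off in (0,.003):
  P=hookpts(s['tool_pos']-[0,0,.026]+off*u,yaw()); print(p(C,P[-1]),P[-1])
print('ring',p(C,[.5154,-.3791,.0895]),p(C,[.4989,-.3736,.0895]),p(C,[.5319,-.3846,.0895]))
im=cv2.imread('pics/w13_raw.png'); h=cv2.cvtColor(im,cv2.COLOR_BGR2HSV)
for y in range(110,250,4): print(y,''.join('#' if h[y,x,1]<60 and h[y,x,2]>95 else('+' if h[y,x,1]<75 else ('o' if h[y,x,1]<120 else '.')) for x in range(240,340,1)))
"
```

```text
t 35.35 [ 0.5042 -0.411   0.1874] yaw -1.8920 F [ 0.06  0.31 -1.06] T [ 0.02  0.02 -0.04] w 0.0130 j [-0.8   0.15  1.61 -0.    1.38 -0.48]
row [-0.0008, 0.0005, 0.0003] -0.007 min rows 0.0 j6 now -0.48 yaw -1.8920
[286.56472453 194.72382939] [ 0.51049994 -0.39238358  0.10011646]
[286.5628431 199.3603264] [ 0.50955269 -0.3952301   0.10011646]
ring [287.27184257 168.61900363] [259.8662204  168.60322641] [314.67435586 168.63477907]
110 ....................................................................................................
114 ....................................................................................................
118 ....................................................................................................
122 ....................................................................................................
126 ....................................................................................................
130 ....................................................................................................
134 .................................
[... 2307 characters left out ...]
+++++++++++++######+++++++++++++++++++++++++++++++++++++++++++++++++++
226 ++++++++++++++++++++++++++++++++++++++++++++#####+++++++++++++++++++++++++++++++++++++++++++++++++++
230 ++++++++++++++++++++++++++++++++++++++++++++++++++++++++++++++++++++++++++++++++++++++++++++++++++++
234 ++++++++++++++++++++++++++++++++++++++++++++++++++++++++++++++++++++++++++++++++++++++++++++++++++++
238 ++++++++++++++++++++++++++++++++++++++++++++++++++++++++++++++++++++++++++++++++++++++++++++++++++++
242 ++++++++++++++++++++++++++++++++++++######+++++++++##++++++++++++++++#++++++++++++++++++++++++++++++
246 ++++++++++++++++++++++++++++++#############++++++++########+++++++++++++++++++++++++++++++++++++++++
```

drive_tool(
  plan=[
    [-0.0009,0,-0.005,0],
    [-0.0009,0,-0.01,0],
    [-0.0009,0,-0.014,0],
    [-0.0009,0,-0.018,0],
    [-0.0009,0,-0.022,0],
    [-0.0009,0,-0.025,0],
    [-0.0009,0,-0.027,0],
    [-0.0009,0,-0.027,0],
    [-0.0009,0,-0.027,0],
  ],
)

```text
time: 36.3
tool_pos: [0.5127, -0.3853, 0.1883]
tool_rot: [-0.414, -0.573, -0.414, 0.574]
contact_force: [-0.2, 0.6, -1.2]
gripper_width: 0.161
```

```bash
python3 -c "
from h import *
st();C=shot('wrist','w14')
im=cv2.imread('pics/w14_raw.png'); h=cv2.cvtColor(im,cv2.COLOR_BGR2HSV); k=cv2.cvtColor(cv2.imread('pics/w10_raw.png'),cv2.COLOR_BGR2HSV)
for y in range(160,240,3): print(y,*[''.join('.' if q[y,x,1]>90 else ' -=#@'[min(4,q[y,x,2]//40)] for x in range(250,330,1)) for q in (h,k)])
"
```

```text
t 36.30 [ 0.5127 -0.3853  0.1883] yaw -1.8920 F [-0.19  0.59 -1.18] T [-0.01 -0.03  0.02] w 0.0137 j [-0.76  0.13  1.63 -0.    1.38 -0.44]
160 ................................................................................ ................................................................................
163 ................................................................................ ................................................................................
166 ................................................................................ ................................................................................
169 ................................................................................ ..................................=.............................................
172 ................................................................................ .........................-------==========-------=..............................
175 .............................=----------------.................................. .....................-====#@@@@@@@@@@@@@@@@@@@
[... 2820 characters left out ...]
....................................
229 ..................................-=====........................................ ..................................------........................................
232 ..................................-=====........................................ .................................--------.......................................
235 ..................................-====-........................................ .................................--------.......................................
238 ..................................------........................................ .................................--------.......................................
```

drive_tool(
  plan=[
    [0,0,-0.001,0],
    [0,0,-0.002,0],
    [-0.004,0,-0.002,0],
    [-0.008,0,-0.002,0],
    [-0.013,0,-0.002,0],
    [-0.02,0,-0.002,0],
    [-0.03,0,-0.002,0],
    [-0.045,0,-0.002,0],
    [-0.064,0,-0.002,0],
    [-0.085,0,-0.002,0],
    [-0.102,0,-0.002,0],
    [-0.112,0,-0.002,0],
  ],
)

```text
time: 37.55
tool_pos: [0.5138, -0.3839, 0.3034]
tool_rot: [0.415, 0.574, 0.412, -0.573]
contact_force: [0.4, -1.1, -1.4]
gripper_width: 0.159
```

drive_tool(
  plan=[
    [0,0,0,0],
    [0,0,0,0],
    [0,0,0,0],
    [0,0,0,0],
  ],
)

```text
time: 37.95
tool_pos: [0.5129, -0.383, 0.2986]
tool_rot: [-0.413, -0.573, -0.414, 0.574]
contact_force: [0.2, 0.4, -2.4]
gripper_width: 0.154
```

```bash
python3 -c "
from h import *
st();C=shot('wrist','w15')
im=cv2.imread('pics/w15_raw.png'); h=cv2.cvtColor(im,cv2.COLOR_BGR2HSV); k=cv2.cvtColor(cv2.imread('pics/w11_raw.png'),cv2.COLOR_BGR2HSV)
for y in range(150,240,3): print(y,*[''.join('.' if q[y,x,1]>90 else ' -=#@'[min(4,q[y,x,2]//40)] for x in range(250,330,1)) for q in (h,k)])
go(.39,.3735,.31,.191)
"
```

```text
t 37.95 [ 0.5129 -0.383   0.2986] yaw -1.8920 F [ 0.2   0.37 -2.41] T [ 0.02  0.02 -0.04] w 0.0131 j [-0.76  0.06  1.52  0.    1.56 -0.44]
150 ................................................................................ .............................................................................===
153 .............................................................................=.= ................................................................................
156 ................................................................................ ..............................................................................==
159 ..............................................................................=. ..............................................................................==
162 ..............................................................................== ...........................=-----------------...................................
165 ............................---------------..................................... ........................----------------------
[... 3397 characters left out ...]
===@@@@@@@@@##@@@@##@@@@##================ ===========.=--..=................--=----.......................................
231 ===========================###@@#=-===-=#@@@@@@@@@#@#@@@##@@@@@@#=============== =======-=====---=................--------.......................................
234 =================================--===-=#@@@@@@@@@@@@@@@@##@###@@@##============ ========-=====--=................--------.......................................
237 @###=============================--------=###@@@@@@@@@@@@@@@@@@@@@@###=-======== ===============--................--------.......................................
row [-0.0099, -0.3556, -0.6791] -14.918 min rows 15.3 j6 now -0.44 yaw -1.8920
```

drive_tool(
  plan=[
    [-0.003,-0.01,-0.02,-0.5],
    [-0.006,-0.027,-0.052,-1.3],
    [-0.009,-0.047,-0.09,-2.2],
    [-0.009,-0.067,-0.128,-3.1],
    [-0.009,-0.087,-0.166,-4],
    [-0.009,-0.107,-0.204,-4.9],
    [-0.009,-0.127,-0.242,-5.8],
    [-0.009,-0.147,-0.28,-6.7],
    [-0.009,-0.167,-0.318,-7.6],
    [-0.009,-0.187,-0.356,-8.5],
    [-0.009,-0.205,-0.39,-9.2],
    [-0.009,-0.215,-0.41,-9.5],
  ],
)

```text
time: 39.2
tool_pos: [0.4378, 0.0758, 0.309]
tool_rot: [0.679, 0.196, 0.68, -0.195]
contact_force: [-0.4, -0.2, -1.8]
gripper_width: 0.157
```

```bash
python3 -c "
from h import *
st(); go(.39,.3735,.31,.191)
"
```

```text
t 39.20 [0.4378 0.0758 0.309 ] yaw -0.5605 F [-0.44 -0.24 -1.75] T [-0.02 -0.02 -0.03] w 0.0134 j [ 0.   -0.43  1.93  0.    1.64 -1.01]
row [-0.0008, 0.2267, -0.1987] -5.382 min rows 6.0 j6 now -1.01 yaw -0.5605
```

drive_tool(
  plan=[
    [0,0.015,-0.017,-0.4],
    [0,0.042,-0.04,-1.1],
    [0,0.07,-0.065,-1.8],
    [0,0.098,-0.09,-2.5],
    [0,0.126,-0.115,-3.2],
    [0,0.154,-0.14,-3.9],
    [0,0.18,-0.162,-4.6],
    [0,0.205,-0.182,-5.1],
    [0,0.221,-0.195,-5.38],
    [0,0.2267,-0.1987,-5.38],
    [0,0.2267,-0.1987,-5.38],
    [0,0.2267,-0.1987,-5.38],
  ],
)

```text
time: 40.4
tool_pos: [0.3926, 0.3706, 0.309]
tool_rot: [0.704, -0.065, 0.704, 0.065]
contact_force: [0.4, -0.7, -1.2]
gripper_width: 0.154
```

drive_tool(
  plan=[
    [0,0,0,0],
    [0.01,0,0,0],
    [0.022,0,0,0],
    [0.034,0,0,0],
    [0.046,0,0,0],
    [0.056,0,0,0],
    [0.066,0,0,0],
    [0.068,0,0,0],
    [0.068,0,0,0],
    [0.068,0,0,0],
  ],
)

```text
time: 41.4
tool_pos: [0.3927, 0.3716, 0.2418]
tool_rot: [0.704, -0.065, 0.704, 0.066]
contact_force: [0.3, -0.4, -1.8]
gripper_width: 0.154
```

```bash
python3 -c "
from h import *
st(); go(.39,.3735,.242,.191); go(.467,.3882,.242,.191)
"
```

```text
t 41.40 [0.3927 0.3716 0.2418] yaw 0.1857 F [ 0.27 -0.38 -1.83] T [-0.08 -0.04  0.01] w 0.0131 j [ 0.62 -0.15  1.82 -0.    1.47 -1.14]
row [-0.0002, 0.0023, -0.0023] -0.038 min rows 0.1 j6 now -1.14 yaw 0.1857
row [-0.0001, 0.0026, 0.0761] -0.038 min rows 1.5 j6 now -1.14 yaw 0.1857
```

Collar at .216 (16 mm above the bar). Slide in.

drive_tool(
  plan=[
    [0,0.0015,0.003,-0.04],
    [0,0.0026,0.01,-0.04],
    [0,0.0026,0.018,-0.04],
    [0,0.0026,0.027,-0.04],
    [0,0.0026,0.036,-0.04],
    [0,0.0026,0.045,-0.04],
    [0,0.0026,0.054,-0.04],
    [0,0.0026,0.063,-0.04],
    [0,0.0026,0.07,-0.04],
    [0,0.0026,0.075,-0.04],
    [0,0.0026,0.075,-0.04],
    [0,0.0026,0.075,-0.04],
  ],
)

```text
time: 42.6
tool_pos: [0.4656, 0.3878, 0.2412]
tool_rot: [0.704, -0.068, 0.704, 0.068]
contact_force: [1.1, 0.1, -1.4]
gripper_width: 0.156
```

drive_tool(
  plan=[
    [0.004,0,0,0],
    [0.008,0,0,0],
    [0.011,0,0,0],
    [0.0135,0,0,0],
    [0.0145,0,0,0],
    [0.015,0,0,0],
    [0.015,0,0,0],
    [0.015,0,0,0],
  ],
)

```text
time: 43.4
tool_pos: [0.4657, 0.3878, 0.2264]
tool_rot: [0.704, -0.067, 0.704, 0.068]
contact_force: [0.3, 0.3, -1.5]
gripper_width: 0.159
```

```bash
python3 -c "
from h import *
st(); go(.4674,.3882,.226,.191)
"
```

```text
t 43.40 [0.4657 0.3878 0.2264] yaw 0.1912 F [ 0.3   0.34 -1.46] T [-0.02 -0.03  0.03] w 0.0136 j [ 0.57  0.02  1.68 -0.    1.44 -1.19]
row [0.0004, 0.0001, 0.0017] 0.002 min rows 0.0 j6 now -1.19 yaw 0.1912
```

drive_tool(
  plan=[
    [0.0003,0,0.001,0],
    [0.0008,0,0.0015,0],
    [0.0012,0,0.0015,0],
    [0.0012,0,0.0015,0],
  ],
)

```text
time: 43.8
tool_pos: [0.4673, 0.3882, 0.2261]
tool_rot: [0.704, -0.067, 0.704, 0.068]
contact_force: [-2.5, -0.7, 3.9]
gripper_width: 0.154
```

drive_tool(
  plan=[
    [0,0,0,0],
    [0,0,0,0],
    [0,0,0,0],
    [0,0,0,0],
    [0,0,0,0],
    [-0.01,0,0,0],
    [-0.03,0,0,0],
    [-0.06,0,0,0],
    [-0.1,0,0,0],
    [-0.14,0,0,0],
    [-0.165,0,0,0],
    [-0.165,0,0,0],
  ],
  fingers=0.05,
)

```text
time: 45.0
tool_pos: [0.4683, 0.3889, 0.3971]
tool_rot: [0.707, -0.066, 0.701, 0.069]
contact_force: [-0.1, -0.4, 0.1]
gripper_width: 0.588
```

```bash
python3 -c "
from h import *
st(); go(.36,.297,.4,.19); go(.36,.0,.4,0)
"
```

```text
t 45.00 [0.4683 0.3889 0.3971] yaw 0.1913 F [-0.14 -0.39  0.09] T [ 0.   -0.03 -0.02] w 0.0502 j [ 0.57 -0.04  1.46 -0.    1.71 -1.19]
row [-0.0044, -0.0696, -0.1237] 0.009 min rows 2.8 j6 now -1.19 yaw 0.1913
row [-0.0061, -0.3612, -0.1802] 1.37 min rows 8.1 j6 now -1.19 yaw 0.1913
```

drive_tool(
  plan=[
    [-0.004,-0.03,-0.03,0],
    [-0.004,-0.0696,-0.075,0],
    [-0.004,-0.0696,-0.11,0],
    [-0.004,-0.0696,-0.1237,0],
    [-0.004,-0.0696,-0.1237,0],
    [-0.004,-0.0696,-0.1237,0],
    [-0.004,-0.0696,-0.1237,0],
    [-0.004,-0.0696,-0.1237,0],
  ],
  fingers=0.0854,
)

```text
time: 45.8
tool_pos: [0.3595, 0.2964, 0.3934]
tool_rot: [0.703, -0.068, 0.704, 0.067]
contact_force: [0.0, -0.0, -0.1]
gripper_width: 1.0
```

```bash
python3 -c "
from h import *
st(); C=shot('wrist','w16'); go(.36,-.3,.4,0)
"
```

```text
t 45.80 [0.3595 0.2964 0.3934] yaw 0.1910 F [ 0.   -0.02 -0.13] T [0.   0.03 0.  ] w 0.0854 j [ 0.53 -0.38  1.76 -0.    1.76 -1.23]
row [-0.0061, -0.5857, -0.1127] 1.368 min rows 11.9 j6 now -1.23 yaw 0.1910
```

drive_tool(
  plan=[
    [0,-0.04,0.02,0],
    [0,-0.09,0.03,0],
    [0,-0.14,0.03,0],
    [0,-0.19,0.02,0],
    [0,-0.24,0.01,0],
    [0,-0.29,0,0],
    [0,-0.34,-0.01,0],
    [0,-0.39,-0.02,0],
    [0,-0.44,-0.025,0],
    [0,-0.48,-0.03,0],
    [0,-0.52,-0.03,0],
    [0,-0.52,-0.03,0],
  ],
)

```text
time: 47.05
tool_pos: [0.4284, -0.2241, 0.3925]
tool_rot: [0.703, -0.065, 0.705, 0.066]
contact_force: [-0.2, -0.6, -0.5]
gripper_width: 1.003
```

```bash
python3 -c "
from h import *
st(); T=shot('top','t9'); S=shot('scene','s9')
t=cv2.imread('pics/t9_raw.png'); s=cv2.imread('pics/s9_raw.png'); wr=cv2.imread('pics/w16_raw.png')
A=cv2.resize(t[200:280,100:310],(790,300),interpolation=cv2.INTER_CUBIC)
B=cv2.resize(s[215:350,105:285],(395,296),interpolation=cv2.INTER_CUBIC)
D=cv2.resize(wr[215:395,150:390],(395,296),interpolation=cv2.INTER_CUBIC)
cv2.imwrite('pics/fin.png',np.vstack([A,np.hstack([B,D])]))
"
```

```text
t 47.05 [ 0.4284 -0.2241  0.3925] yaw 0.1855 F [-0.2  -0.57 -0.47] T [ 0.02 -0.01  0.01] w 0.0856 j [-0.64 -0.33  1.72 -0.    1.75 -2.39]
```

View pics/fin.png

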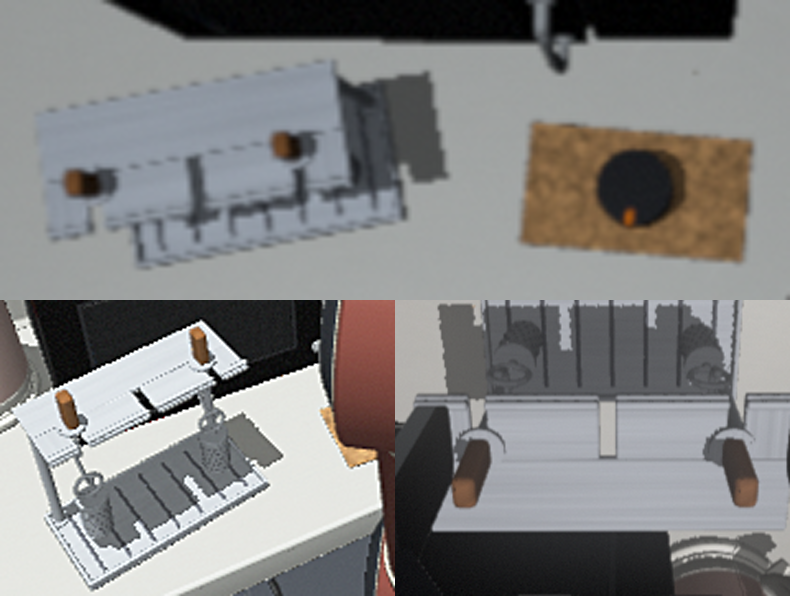

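drive_tool(
  plan=[
    [0,0,0,0],
    [0,0,0,0],
    [0,0,0,0],
    [0,0,0,0],
    [0,0,0,0],
    [0,0,0,0],
    [0,0,0,0],
    [0,0,0,0],
    [0,0,0,0],
    [0,0,0,0],
    [0,0,0,0],
    [0,0,0,0],
  ],
)

```text
time: 48.35
tool_pos: [0.4283, -0.22, 0.394]
tool_rot: [0.704, -0.067, 0.704, 0.067]
contact_force: [0.2, -0.3, 0.1]
gripper_width: 0.997
```

```bash
python3 -c "
from h import *
C=load('t9'); a=cv2.imread('pics/t9_raw.png'); C2=shot('top','t10'); b=cv2.imread('pics/t10_raw.png')
W=lambda u,v,z:w(C,(100+u*210/790-.4,200+v*80/300-.4),z)
m=np.array([W(533,122,.004),W(752,142,.004),W(742,262,.004),W(522,243,.004)]); c=W(635,188,.067)
yd=m[0]-m[1]; th=np.arctan2(-yd[0],yd[1]); d=(c-m.mean(0))[:2]; R2=np.array([[np.cos(th),np.sin(th)],[-np.sin(th),np.cos(th)]])
print('mat',m.mean(0),th,'cap',c,'in mat',R2@d)
for n,(x0,y0,x1,y1) in dict(mat=(225,225,310,275),stand=(100,205,225,275),blue=(410,230,465,280)).items(): print(n,np.abs(a[y0:y1,x0:x1].astype(int)-b[y0:y1,x0:x1]).max())
o=cv2.imread('pics/top0.png'); print('blue vs start',np.abs(o[230:280,412:460].astype(int)-b[230:280,412:460]).mean(),'rice',np.abs(o[160:205,310:355].astype(int)-b[160:205,310:355]).mean())
im=b[225:275,230:305]; g=cv2.cvtColor(im,cv2.COLOR_BGR2GRAY); n,l,s_,ct=cv2.connectedComponentsWithStats((g<45).astype(np.uint8)); i=1+s_[1:,4].argmax(); print('cap blob',s_[i],w(C2,ct[i]+[230,225],.067))
st()
"
```

```text
mat [ 0.48244008 -0.02129736  0.004     ] -0.07996291172492812 cap [ 0.48186032 -0.02214575  0.067     ] in mat [-0.00051014 -0.00089198]
mat 4
stand 9
blue 3
blue vs start 7.064027777777778 rice 7.037201646090535
cap blob [ 29  15  21  20 315] [ 0.48338816 -0.02453786  0.067     ]
t 48.40 [ 0.4283 -0.22    0.394 ] yaw 0.1912 F [-0.46  0.57  1.14] T [-0.08  0.03  0.01] w 0.0855 j [-0.63 -0.34  1.73  0.    1.75 -2.39]
```

```bash
python3 -c "
from h import *
from plant import manip
o=cv2.imread('pics/top0.png',0).astype(np.float32);b=cv2.imread('pics/t10_raw.png',0).astype(np.float32)
for n,(x0,y0,x1,y1) in dict(blue=(412,230,460,280),rice=(310,160,355,205),spoon=(340,130,420,160)).items(): print(n,cv2.phaseCorrelate(o[y0:y1,x0:x1],b[y0:y1,x0:x1]))
print(manip.job_done())
"
```

```text
blue ((-0.038944203958308776, -0.007938694011894398), 0.9805263151725133)
rice ((0.46709256012069034, 0.5106093507803884), 0.9872966606234327)
spoon ((-0.0007266384491302347, -0.013453890477730823), 0.9686571119228998)
the job is handed in; nothing more can be done
None
```

I handed the job in at about 48 s of the 210 s allowed. No verdict is reported.

- **Cap:** Only jar b was capped. I unscrewed it about 2.5 rad net and stood the cap open side down on the mat. It sits within about 4 mm of the mat's centre.
- **Infusers:** I fished both out by their rings with the two hooks. Infuser a hangs in slot 3 and infuser b in slot 1. The gripper only ever closed on the cap and the hook handles.

Last checks:
- **Final pictures:** Both infusers hang by their rings over the tray, with the hooks seated in their slots. Two top pictures 1.3 s apart showed no movement.
- **Bowls:** The blue bowl had not shifted. The rice bowl gave about 0.5 px of apparent shift, roughly 2 mm. I think that is lighting or shadow, since nothing went near it; the limit is 30 mm.
- **Not measured:** I judged the ring-to-bend distances and the hook tilt by eye, not in millimetres.

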